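# Lock the filter collar and hold the pump key switch on

## Task

Prime the water filter: first turn the locking collar of the round filter housing clockwise (seen from above) by its upright ear until the ear stands in line with the dark rib on the lid, its locked mark. Then take the key from its grey stand, push it all the way home into the key switch on top of the pump control box, wiggling it past the sticky pins, and only when it is fully home turn it a quarter turn clockwise. The switch springs back when let go, so finish still holding the key turned in the gripper; leave the jar, beaker and vial where they stand.

Things in the scene. Friction and masses are not known exactly. Their poses are not given: they have to be found in the camera images.
- filter_axis (a point): point on the vertical axis of the fixed round filter housing, 130 mm above the bench, level with the grasp height of the collar's ear. Housing: grey body 88 mm across, foot 120 mm across, aluminium lid top at 105 mm, small steel stub (14 mm across) up to 119 mm in the lid's middle. Frame yaw is the housing's yaw.
- collar_ear (a point): centre of the graspable upper part of the collar's upright ear: a steel tab, 24 mm along the radius, 10 mm thick across it (pinch it across the 10 mm), from 87 to 148 mm above the bench; this point is 130 mm above the bench and 54 mm from the filter axis. The collar's ring below it, 106 mm across, has its top at 105 mm, and nothing else stands beside the ear above that.
- lock_mark (a point): outer end of the dark radial rib (26 x 6 x 4 mm) on the fixed lid, 41 mm from the filter axis: the locked mark. The collar is locked when its ear is in the same direction from the axis.
- collar (a joint): collar angle in rad, grows clockwise seen from above; starts at 0 to 0.35, in line with the locked mark at 1.05, hard stop at 1.12. Friction 0.12 N m (about 2 N at the ear); it stays where it is left.
- key_grip (a point): centre of the upright loose key's black flat bow: 32 mm along its x, 8 mm thick along its y (pinch here), 32 mm tall. Key 60 g, bow up, same either way round (half turn). Its shoulder (underside of a disc 22 mm across) is 32 mm below this point, its tip 60 mm below.
- key_tip (a point): tip of the key's steel blade. Blade: 14 mm along the key's x, 6 mm along y, 28 mm long below the shoulder, tip stepped down to 12 x 3 mm. Between shoulder disc (4 mm thick) and bow a stem 8 mm across, 12 mm long. At the start the blade stands in the stand's slot (16 x 8 mm), shoulder on the stand's top.
- key_stand: fixed grey parking block, 70 x 60 x 40 mm (x, y, z), slot in the middle of its top along its x; origin at the centre of its underside.
- lock_mouth (a point): centre of the round brass keyway's face, 92 mm above the bench. Its x axis is the slot's length while the switch is at rest. Slot 16 x 8 mm, 34 mm deep. Two sprung sticky pins, 11 and 18 mm down and 4 mm off the middle, press in from the slot's sides; each gives way at about 5 to 10 N of push. Fully home, the key's shoulder lies on the face: key_grip is 32 mm above this point.
- pump_box: fixed grey control box, 130 x 150 x 90 mm (x, y, z), origin at the centre of its underside; the key switch is in the middle of its top, in a flat aluminium ring 62 mm across. Dark ticks: the rest direction (to the box's -x) and a quarter turn clockwise from it (to its +y).
- keyway (a joint): angle of the brass keyway in rad, 0 at rest, grows clockwise seen from above, a quarter turn is 1.57, hard stop at 1.65; a spring returns it to 0 when let go (about 0.1 N m at a quarter turn).
- jar_mid (a point): bystander: half-way up a closed white jar, 64 mm across, 90 mm tall, behind the work.
- beaker_mid (a point): bystander: half-way up a clear beaker, 66 mm across, 75 mm tall, behind the work.
- vial_mid (a point): bystander: half-way up a small white vial, 28 mm across, 60 mm tall, behind the work.
Mind the look-alikes: they are no part of the job. Leave any red look-alike of the pump_box alone.

How it is judged:
By the outcome, as a careful person would: the job done as asked, in the order asked, and still so for the second after the job is handed in, while the arm keeps its last pose, push and grip.
It also fails if it takes over 69 s, if anything falls off the work surface, if the arm or the gripper's body presses on something with over 40 N, if the wrist force passes 120 N, or if a joint passes its speed limit or range.

## Robot

A 7-joint arm with a two-finger parallel gripper is mounted at the origin on the work surface. World frame = base frame: x ahead of the robot, y to its left, z up, the work surface at z = 0. Lengths are in mm, angles in rad, forces in N, time in s.
With the tool pointing down it reaches from about 400 to 875 mm from the base axis. Payload 4.4 kg.
Tool frame: the origin (TCP) lies midway between the tips of the shut fingers; the grasp point (between the pads) lies 19 mm behind it; x points along the fingers, z is the direction in which the jaws open and shut, and the axes are right-handed (so a half turn about x gives the same grasp; the last joint's range is limited). The gripper opens to 85 mm and grips with 20 to 120 N. Pads are 22 mm wide; open, the fingers measure 114 mm over their backs; the gripper's body (76 mm by 85 mm) begins 54 mm behind the grasp point. The pads swing forward as they close: fully open they stand 13 mm farther back than shut.
Start: joints at [-0.066, 0.628, 0.038, 1.517, -0.027, 0.996, -0.02], TCP at [650.014, 0.027, 231.313] pointing down, gripper open.
Joint ranges: [-3.06, 3.06], [-0.37, 2.12], [-1.25, 1.32], [0.18, 2.47], [-1.1, 4.24], [0.23, 1.98], [-2.94, 2.94]. Speed limits (rad/s): [2.57, 2.57, 3.14, 3.14, 3.14, 3.14, 3.14].

## Interface

Orientations are given as [roll, pitch, yaw] about the fixed x, y, z axes, in that order (R = Rz(yaw) Ry(pitch) Rx(roll)).
In Python, from cell import ctrl gives the robot as it stands. The module is installed in compiled form; this text tells all that it offers.
- The arm moves only by the tool servo_tool, never from a script. Its argument "rows" is a list of rows, each an object of numbers: "dx", "dy", "dz": the shift along the tool's x, y, z in units of 750 mm (1.0 is 750 mm); "wx", "wy", "wz": the turn, a rotation vector about the tool's x, y, z in units of 6 degrees (1.0 is 6 degrees); "fingers": the closure, from 0 (fully open) to 1 (shut). In form: [{"dx": .., "dy": .., "dz": .., "wx": .., "wy": .., "wz": .., "fingers": ..}, ...]. A call has 1 to 5 rows; each row shifts and turns the commanded pose from where the row before left it, along the tool's axes as they then stand; what a row does not reach is not made up. A row lasts 1/8 s, in which the tool goes at most 62.5 mm and 10.7 degrees, less where a joint would pass 70% of its speed; a pose out of reach is approached as far as the arm can. A call with a number of a shift or a turn outside -1 to 1 is refused whole. A call with a gripper value outside its range is refused whole. The fingers move at their own pace and stop on an object; the grip force is fixed at half the most. Time passes only in rows, so rows that do not move let the fingers close. It gives the time, the measured TCP pose, the force and the opening at its end, in the units of the state.
- ctrl.read_state(): the state, without advancing time (a new reading comes with each control period).
- ctrl.get_image(name): name is "scene" or "side" or "wrist"; returns the picture (400x640x3 uint8, red, green, blue); there is no depth.
- ctrl.camera_info(name): a dict with "fovy" (degrees; the focal length in pixels is half the picture's height over the tangent of half this angle, whatever the lens; pixels are square), "cx", "cy" (the principal point, pixels), "k1" (the pictures are not rectified: a ray, as slopes to the right and down, at radius r is drawn at 1 + k1 r^2 times it, then the intrinsics apply), "R" (3x3) and "t" (3): a world point X has camera coordinates R X + t. Camera axes: x right, y down, z forward; pixel columns grow to the right and rows downward; lengths in mm; the calibration is good to about 2 mm. A picture is of the moment at which its call begins: read the wrist's pose just before it. camera_info takes no time and is no camera call; for the wrist camera it gives the pose at the moment of the call.
- ctrl.finish_job(): hands the job in, once; it reports no verdict.
Trained networks look in the newest picture that a camera, given by its name, has taken for a name from the list of things; names that differ only in an ending like _2 or _b are one class to them, and where a whole thing is asked for, a point or a joint stands for the part that bears it (a point fixed in the world has none). Each returns a list of dicts, best first, with "conf" (0 to 1); they miss things now and then, are a little off and sometimes report something else, mostly with a low value. They report only what shows in the picture. A call takes as long as a camera call. They do not tell look-alikes from the thing itself.
- ctrl.search_frame(label, camera): "extent" ([centre column, centre row, width, height] in pixels, round what is visible of it).
- ctrl.silhouettes(label, camera): "region" (400x640 bool, what is visible of it) and "extent" ([centre column, centre row, width, height] in pixels, round what is visible of it).
- ctrl.mark_of(label, camera): "point" ([column, row] in pixels: a listed point, or the origin of a listed thing).
The state is a dict: "clock": time; "qpos": joint angles; "qd": joint speeds; "tau": joint torques, N m; "eef_pos": TCP position; "tool_rot": TCP orientation; "force": force on the tool from outside, world axes, zero at the start; "torque": the same for the moment, N m; "width": finger opening in mm.
Only numpy, scipy, OpenCV 4.12 (cv2) and the standard library are available. Lean on these libraries where they do the work, as an engineer would, in place of code of your own. Each camera call takes 0.05 s, during which the arm holds its last target.

## Working session

There is one attempt and no reset: what is moved stays moved. The work goes in short steps, Python scripts to look and compute and a tool call to move; the robot and the scene stay as the last step left them, time stands still between calls to the robot, and variables do not carry over. Pictures are saved under pics/ and viewed, and the job is handed in when it is done.

Besides the shell and the picture viewer there is one more tool, called after ">>>" in YAML: its name, and indented under it one key for each argument. servo_tool: Moves the arm, as the interface text tells. Its arguments: {"type":"object","properties":{"rows":{"type":"array"}},"required":["rows"]}

```bash
mkdir -p pics; python3 - <<'E'
from cell import ctrl
import cv2
s=ctrl.read_state(); print(s)
for n in ["scene","side","wrist"]:
    im=ctrl.get_image(n); cv2.imwrite(f"pics/{n}0.png",im[:,:,::-1])
    print(n,ctrl.camera_info(n))
E
```

```text
{'clock': 0.0, 'qpos': array([-0.06580224,  0.62929475,  0.0384561 ,  1.51839471, -0.02698176,
        0.99630199, -0.02001474]), 'qd': array([-0.00089273,  0.00121699, -0.00162158, -0.0008717 ,  0.00160634,
        0.0010851 ,  0.00128783]), 'tau': array([-1.11932164e-03, -5.63405585e+01,  1.22606792e+00, -1.93450052e+01,
        1.09587883e-02,  1.05136272e-02, -8.84369996e-06]), 'eef_pos': array([6.49364175e+02, 1.63354477e-02, 2.30414113e+02]), 'tool_rot': array([-3.11691646,  1.56891589, -3.11693109]), 'force': array([ 0.84558526, -0.42033942,  0.33155645]), 'torque': array([ 0.03353599,  0.00724607, -0.03244463]), 'width': 85.46028345906036}
scene {'fovy': 44.29999437007941, 'cx': 326.52923022904866, 'cy': 206.03398167397197, 'k1': -0.12459864972233309, 'R': array([[ 0.24923651,  0.9681644 ,  0.02321348],
       [ 0.60443874, -0.13678439, -0.7848209 ],
       [-0.75666041,  0.20963714, -0.61928773]]), 't': array([ -39.56099365, -250.80448573, 1770.59815024])}
side {'fovy': 45.0894939132312, 'cx': 316.23991841420946, 'cy': 205.61412087086745, 'k1': -0.023249830737951147, 'R': array([[-0.9987651 , -0.04617066, -0.01834492],
       [-0.01450465,  0.62414702, -0.78117227],
       [ 0.04751716, -0.77994151, -0.62404595]]), 't': array([ 546.02685716,  155.41747451, 1016.0243461 ])}
wrist {'fovy': 69.8297759837338, 'cx': 315.9621185975031, 'cy': 199.2106841542995, 'k1': -0.033247165516578484, 'R': array([[ 9.99998457e-01,  3.24290938e-04, -1.72647655e-03],
       [ 8.25601335e-04, -9.54266627e-01,  2.98955720e-01],
       [-1.55057032e-03, -2.98956684e-01, -9.54265422e-01]]), 't': array([-649.70087368,  -40.23708573,  380.24224156])}
```

View pics/scene0.png

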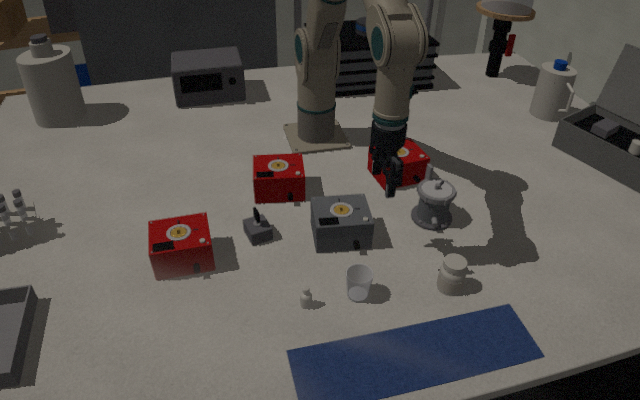

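View pics/side0.png

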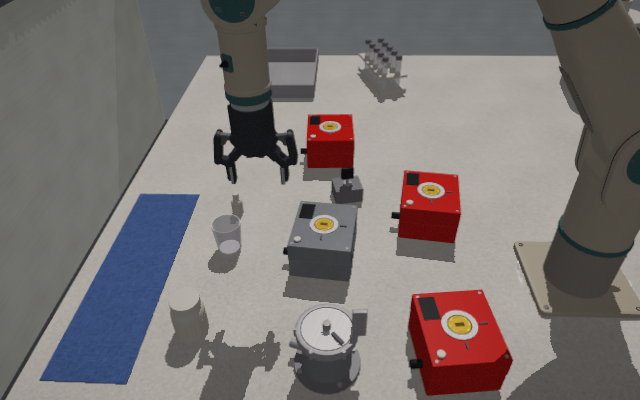

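View pics/wrist0.png

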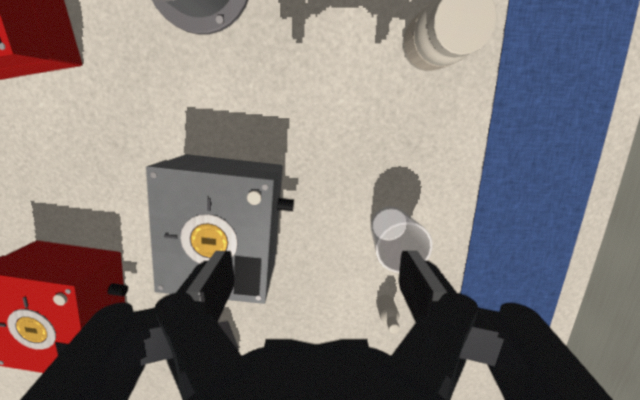

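The grey box (scene 341,222; side 323,240) is the pump box. The three red boxes are look-alikes. The filter housing is at scene (435,203), and the key stand is at scene (258,230), side (347,188).

```bash
cat > h.py <<'E'
from cell import ctrl
import numpy as np, cv2
from scipy.optimize import least_squares
def K(i):
    f=200/np.tan(np.radians(i['fovy'])/2); return f
def proj(i,X):
    c=i['R']@np.asarray(X,float)+i['t']; s=c[:2]/c[2]; s=s*(1+i['k1']*(s@s)); return s*K(i)+[i['cx'],i['cy']]
def ray(i,p):
    d=(np.asarray(p,float)-[i['cx'],i['cy']])/K(i); s=d.copy()
    for _ in range(20): s=d/(1+i['k1']*(s@s))
    v=i['R'].T@np.array([s[0],s[1],1]); o=-i['R'].T@i['t']; return o,v/np.linalg.norm(v)
def onz(i,p,z):
    o,v=ray(i,p); return o+v*(z-o[2])/v[2]
def tri(obs):
    A=np.zeros((3,3));b=np.zeros(3)
    for i,p in obs:
        o,v=ray(i,p);M=np.eye(3)-np.outer(v,v);A+=M;b+=M@o
    X=np.linalg.solve(A,b); return X,[np.round(proj(i,X)-p,1) for i,p in obs]
def save(n,im,roi=None,s=1):
    if roi: im=im[roi[1]:roi[3],roi[0]:roi[2]]
    im=cv2.resize(im,None,fx=s,fy=s,interpolation=cv2.INTER_CUBIC); cv2.imwrite(f"pics/{n}.png",im[:,:,::-1])
E
python3 - <<'E'
from h import *
for c in ["scene","side","wrist"]:
    i=ctrl.camera_info(c)
    for l in ["filter_axis","collar_ear","lock_mark","key_grip","key_tip","key_stand","lock_mouth","pump_box","jar_mid"]:
        r=ctrl.mark_of(l,c)
        print(c,l,[(np.round(d['point']).tolist(),round(d['conf'],2)) for d in r[:4]])
print(ctrl.read_state()['clock'])
im=ctrl.get_image("side"); save("side_filter",im,(270,280,400,400),5)
save("side_key",im,(270,150,400,290),5)
im=ctrl.get_image("scene"); save("scene_all",im,(220,160,480,260),3)
E
```

```text
scene filter_axis [([438.0, 183.0], 0.67), ([306.0, 297.0], 0.61)]
scene collar_ear [([430.0, 172.0], 0.93), ([442.0, 185.0], 0.17)]
scene lock_mark [([443.0, 181.0], 0.94)]
scene key_grip [([258.0, 216.0], 0.5)]
scene key_tip [([257.0, 233.0], 0.68), ([262.0, 235.0], 0.62)]
scene key_stand [([261.0, 236.0], 0.83), ([429.0, 172.0], 0.15)]
scene lock_mouth [([343.0, 212.0], 0.89), ([399.0, 151.0], 0.82), ([175.0, 231.0], 0.65), ([279.0, 165.0], 0.63)]
scene pump_box [([185.0, 260.0], 0.89), ([339.0, 238.0], 0.86), ([280.0, 189.0], 0.8)]
scene jar_mid []
side filter_axis [([322.0, 316.0], 0.83)]
side collar_ear [([360.0, 315.0], 0.82), ([320.0, 223.0], 0.18)]
side lock_mark [([343.0, 339.0], 0.83)]
side key_grip [([348.0, 173.0], 0.47)]
side key_tip [([349.0, 192.0], 0.7)]
side key_stand [([345.0, 197.0], 0.9), ([324.0, 317.0], 0.37)]
side lock_mouth [([330.0, 126.0], 0.83), ([431.0, 190.0], 0.77), ([322.0, 222.0], 0.71), ([458.0, 325.0], 0.62)]
side pump_box [([331.0, 153.0], 0.94), ([321.0, 253.0], 0.91), ([430.0, 218.0], 0.78), ([454.0, 356.0], 0.59)]
side jar_mid [([357.0, 318.0], 0.73)]
wrist filter_axis []
wrist collar_ear [([394.0, 235.0], 0.69)]
wrist lock_mark []
wrist key_grip [([388.0, 316.0], 0.46)]
wrist key_tip []
wrist key_stand [([213.0, 338.0], 0.53)]
wrist lock_mouth [([31.0, 332.0], 0.94), ([206.0, 242.0], 0.9)]
wrist pump_box [([234.0, 210.0], 0.89), ([18.0, 7.0], 0.76), ([81.0, 291.0], 0.65)]
wrist jar_mid [([440.0, 30.0], 0.81)]
1.5
```

View pics/side_filter.png

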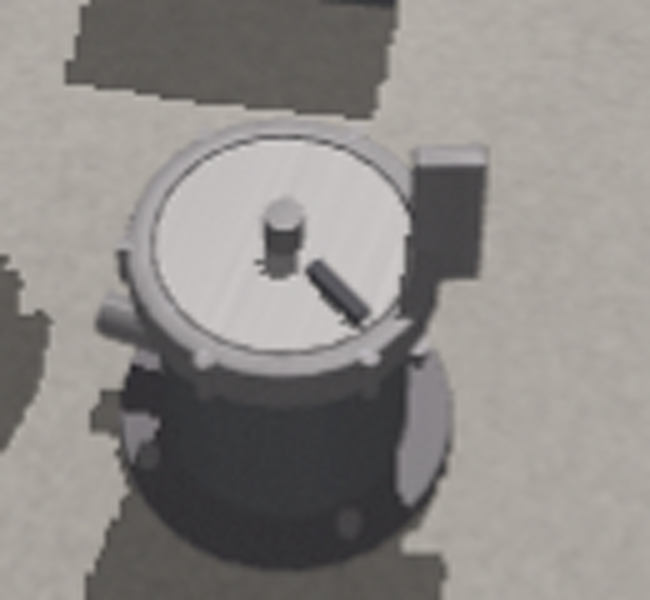

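View pics/side_key.png

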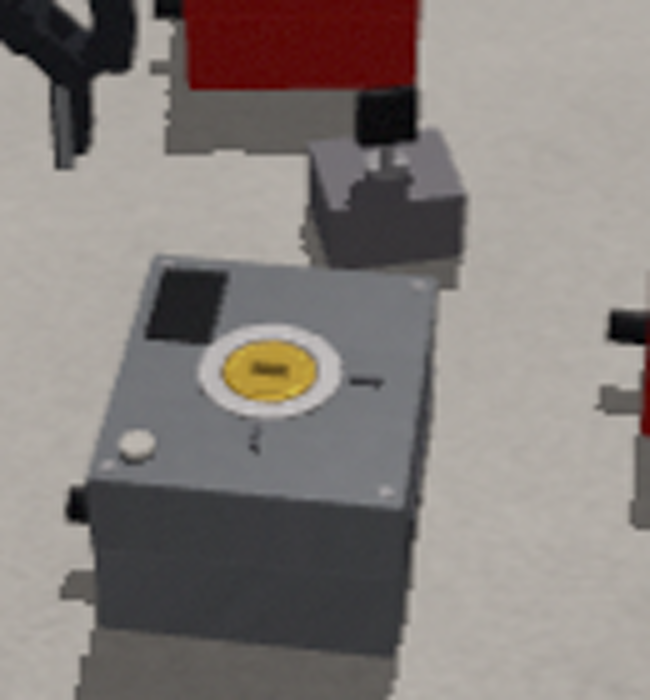

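```bash
python3 - <<'E'
from h import *
S=ctrl.camera_info("scene");D=ctrl.camera_info("side");W=ctrl.camera_info("wrist")
def go(n,*o):
    X,r=tri(o);print(n,np.round(X,1),[x.tolist() for x in r])
go("axis",(S,(438,183)),(D,(322,316)))
go("ear",(S,(430,172)),(D,(360,315)))
go("mark",(S,(443,181)),(D,(343,339)))
go("grip",(S,(258,216)),(D,(348,173)))
go("stand",(S,(261,236)),(D,(345,197)))
go("mouth",(S,(343,212)),(D,(322,222)),(W,(206,242)))
go("box",(S,(339,238)),(D,(321,253)),(W,(234,210)))
print(onz(D,(326,325),119), onz(D,(322,222),92), onz(W,(209,241),92))
E
```

```text
axis [525.8 217.1 129.1] [[-0.4, -0.3], [-0.6, 0.6]]
ear [466.1 216.8 129.1] [[-1.3, -1.3], [-2.2, 2.3]]
mark [492.6 249.4 109.9] [[-1.0, -0.9], [-1.6, 1.7]]
grip [ 481.  -275.9   69.9] [[-1.0, -1.4], [-1.1, 1.4]]
stand [ 485.9 -271.6   -0.7] [[-0.5, -0.7], [-0.5, 0.7]]
mouth [536.4 -59.3  92.4] [[-1.7, -2.6], [-0.5, 1.6], [4.8, -2.0]]
box [538.2 -61.9  -2.6] [[0.1, -1.1], [0.3, 1.6], [1.9, 2.3]]
[518.01671645 226.0887563  119.        ] [535.63075355 -65.02518103  92.        ] [534.10407274 -60.72510494  92.        ]
```

Only one round filter housing is visible, with its ear at side (360,315) and the rib at side (340,338). I'll move above the ear for a close look, turning the jaws 90° counter-clockwise on the way.

>>> servo_tool:
  rows:
    - {"dy":0.0227,"dz":-0.0105,"wx":-1,"fingers":0}
    - {"dy":0.0227,"dz":-0.0105,"wx":-1,"fingers":0}
    - {"dy":0.0227,"dz":-0.0105,"wx":-1,"fingers":0}
    - {"dy":0.0227,"dz":-0.0105,"wx":-1,"fingers":0}
    - {"dy":0.0227,"dz":-0.0105,"wx":-1,"fingers":0}

```text
schema error: expected keys dx, dy, dz, wx, wy, wz, fingers
```

>>> servo_tool:
  rows:
    - {"dy":0.0249,"dz":0.0023,"wx":-1,"fingers":0}
    - {"dy":0.0249,"dz":0.0023,"wx":-1,"fingers":0}
    - {"dy":0.0249,"dz":0.0023,"wx":-1,"fingers":0}
    - {"dy":0.0249,"dz":0.0023,"wx":-1,"fingers":0}
    - {"dy":0.0249,"dz":0.0023,"wx":-1,"fingers":0}

```text
schema error: expected keys dx, dy, dz, wx, wy, wz, fingers
```

>>> servo_tool:
  rows:
    - {"dy":0.0204,"dz":0.0144,"wx":-1,"fingers":0}
    - {"dy":0.0204,"dz":0.0144,"wx":-1,"fingers":0}
    - {"dy":0.0204,"dz":0.0144,"wx":-1,"fingers":0}
    - {"dy":0.0204,"dz":0.0144,"wx":-1,"fingers":0}
    - {"dy":0.0204,"dz":0.0144,"wx":-1,"fingers":0}

```text
schema error: expected keys dx, dy, dz, wx, wy, wz, fingers
```

```bash
cat >> h.py <<'E'
from scipy.spatial.transform import Rotation as Ro
def pose():
    s=ctrl.read_state(); R=Ro.from_euler('xyz',s['tool_rot']).as_matrix()
    return s['eef_pos'],R,s
def st():
    p,R,s=pose(); print("t",round(s['clock'],2),"tcp",np.round(p,1),"yaw(z-axis)deg",round(np.degrees(np.arctan2(R[1,2],R[0,2])),2),"x",np.round(R[:,0],4),"F",np.round(s['force'],1),"T",np.round(s['torque'],2),"w",round(s['width'],1),"q7",np.round(s['qpos'],2))
    return p,R
def delta(target,yawdeg=None):
    # target TCP, desired z-axis yaw
    p,R,s=pose(); d=R.T@(np.asarray(target)-p); print("tool d mm",np.round(d,1),"units",np.round(d/750,4))
    if yawdeg is not None:
        c,sn=np.cos(np.radians(yawdeg)),np.sin(np.radians(yawdeg))
        Rt=np.array([[0,-sn,c],[0,c,sn],[-1,0,0]])
        w=Ro.from_matrix(R.T@Rt).as_rotvec(degrees=True); print("rot deg",np.round(w,2),"units",np.round(w/6,3))
E
python3 - <<'E'
from h import *
st()
im=ctrl.get_image("wrist"); W=ctrl.camera_info("wrist"); save("w1",im)
for l in ["filter_axis","collar_ear","lock_mark"]:
    r=ctrl.mark_of(l,"wrist"); 
    for d in r[:2]:
        z=109 if l=="lock_mark" else 130
        print(l,np.round(d['point'],1),d['conf'],np.round(onz(W,d['point'],z),1))
E
```

```text
t 1.6 tcp [650.    0.  231.3] yaw(z-axis)deg -0.0 x [ 1.e-04  0.e+00 -1.e+00] F [-0.7  1.2 -0.2] T [-0.02 -0.04 -0.03] w 85.4 q7 [-0.07  0.63  0.04  1.52 -0.03  1.   -0.02]
filter_axis [233.6 211.3] 0.46 [575.7 -12.6 130. ]
```

View pics/w1.png

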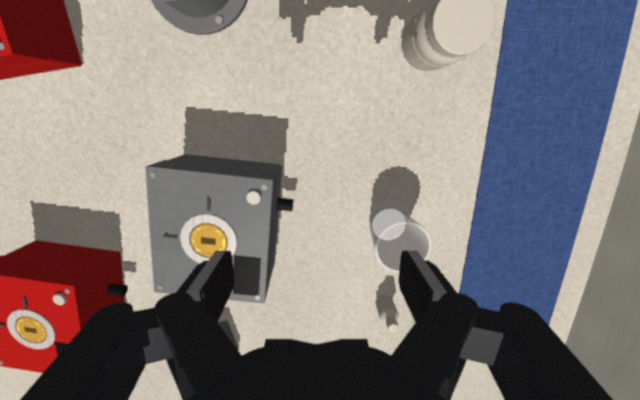

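The calls were refused because every key must be given. The picture shows the start view unchanged.

>>> servo_tool:
  rows:
    - {"dx":0,"dy":0.0227,"dz":-0.0105,"wx":-1,"wy":0,"wz":0,"fingers":0}
    - {"dx":0,"dy":0.0227,"dz":-0.0105,"wx":-1,"wy":0,"wz":0,"fingers":0}
    - {"dx":0,"dy":0.0227,"dz":-0.0105,"wx":-1,"wy":0,"wz":0,"fingers":0}
    - {"dx":0,"dy":0.0227,"dz":-0.0105,"wx":-1,"wy":0,"wz":0,"fingers":0}
    - {"dx":0,"dy":0.0227,"dz":-0.0105,"wx":-1,"wy":0,"wz":0,"fingers":0}

```text
clock: 2.42
eef_pos: [594.1, 74.8, 231.3]
tool_rot: [-0.169, 1.571, 0.359]
force: [0.3, -0.5, 0.5]
width: 85.5
```

>>> servo_tool:
  rows:
    - {"dx":0,"dy":0.0249,"dz":0.0023,"wx":-1,"wy":0,"wz":0,"fingers":0}
    - {"dx":0,"dy":0.0249,"dz":0.0023,"wx":-1,"wy":0,"wz":0,"fingers":0}
    - {"dx":0,"dy":0.0249,"dz":0.0023,"wx":-1,"wy":0,"wz":0,"fingers":0}
    - {"dx":0,"dy":0.0249,"dz":0.0023,"wx":-1,"wy":0,"wz":0,"fingers":0}
    - {"dx":0,"dy":0.0249,"dz":0.0023,"wx":-1,"wy":0,"wz":0,"fingers":0}

```text
clock: 3.05
eef_pos: [538.7, 149.1, 231.4]
tool_rot: [-0.693, 1.57, 0.357]
force: [1.0, -0.6, 0.2]
width: 85.2
```

>>> servo_tool:
  rows:
    - {"dx":0,"dy":0.0204,"dz":0.0144,"wx":-1,"wy":0,"wz":0,"fingers":0}
    - {"dx":0,"dy":0.0204,"dz":0.0144,"wx":-1,"wy":0,"wz":0,"fingers":0}
    - {"dx":0,"dy":0.0204,"dz":0.0144,"wx":-1,"wy":0,"wz":0,"fingers":0}
    - {"dx":0,"dy":0.0204,"dz":0.0144,"wx":-1,"wy":0,"wz":0,"fingers":0}
    - {"dx":0,"dy":0.0204,"dz":0.0144,"wx":-1,"wy":0,"wz":0,"fingers":0}

```text
clock: 3.68
eef_pos: [483.2, 223.3, 231.4]
tool_rot: [-1.188, 1.57, 0.386]
force: [0.5, -0.3, -0.4]
width: 85.6
```

```bash
cat > look.py <<'E'
import sys
from h import *
n=sys.argv[1]
st()
im=ctrl.get_image("wrist"); W=ctrl.camera_info("wrist"); save(n,im)
np.savez(f"{n}.npz",R=W['R'],t=W['t'],fovy=W['fovy'],cx=W['cx'],cy=W['cy'],k1=W['k1'],im=im)
for a in sys.argv[2:]:
    l,z=a.split(':')
    for d in ctrl.mark_of(l,"wrist")[:2]:
        print(l,np.round(d['point'],1),round(d['conf'],2),np.round(onz(W,d['point'],float(z)),1))
E
python3 look.py w2 filter_axis:130 collar_ear:130 lock_mark:109
```

```text
t 3.67 tcp [483.2 223.3 231.4] yaw(z-axis)deg 90.19 x [ 4.e-04  2.e-04 -1.e+00] F [ 0.5 -0.3 -0.4] T [-0.01 -0.   -0.  ] w 85.6 q7 [-0.2   0.48 -0.41  1.84  0.25  0.87  0.84]
filter_axis [314.9 233.8] 0.68 [515.2 224.1 130. ]
collar_ear [313.8 178.9] 0.75 [462.9 222.6 130. ]
lock_mark [348.8 199.2] 0.96 [487.7 256.7 109. ]
lock_mark [ 59.  229.6] 0.33 [523.5 -40.6 109. ]
```

View pics/w2.png

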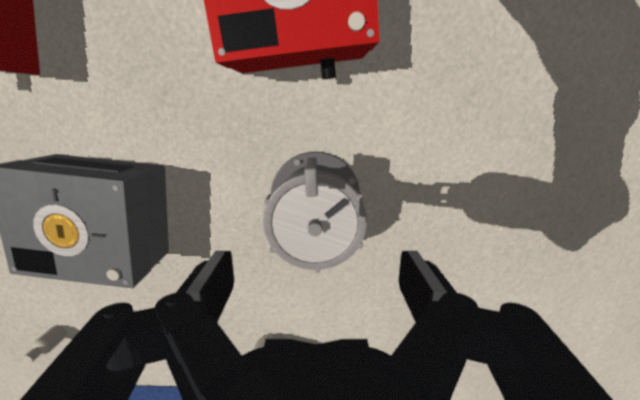

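```bash
python3 - <<'E'
from h import *
d=np.load("w2.npz"); im=d['im']; W={k:d[k] for k in ['R','t','fovy','cx','cy','k1']}
save("w2c",im,(250,140,380,280),5)
print("cam",-W['R'].T@W['t'])
E
```

```text
cam [405.42419712 223.74287309 374.79058572]
```

View pics/w2c.png

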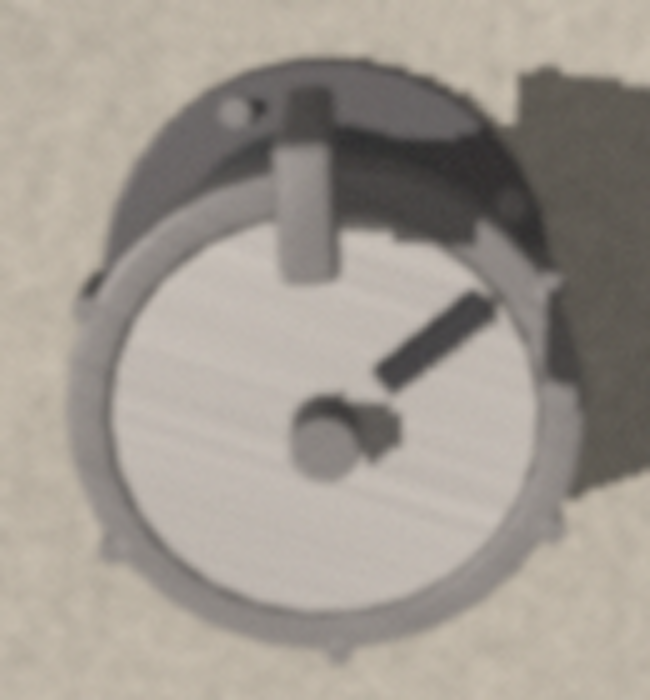

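```bash
python3 - <<'E'
from h import *
d=np.load("w2.npz"); W={k:d[k] for k in ['R','t','fovy','cx','cy','k1']}
q=lambda u,v,z: onz(W,(250+u/5-.4,140+v/5-.4),z)[:2]
ax=q(326,445,119); lid=q(325,412,105); ear=q(307,216,148); i=q(385,378,109); o=q(487,305,109)
e1=q(301,150,148);e2=q(311,283,148)
print(ax,lid,ear,i,o,"earends",e1,e2)
for c in(ax,lid):
    v=ear-c; m=(i+o)/2-c; print(np.hypot(*v),np.degrees(np.arctan2(v[1],v[0])),np.hypot(*m),np.degrees(np.arctan2(m[1],m[0])), np.hypot(*(o-c)))
v=e1-e2;print("ear line",np.degrees(np.arctan2(v[1],v[0])));v=o-i;print("rib line",np.degrees(np.arctan2(v[1],v[0])))
E
```

```text
[514.64405276 223.94315901] [513.40084074 223.68864365] [461.94011595 220.47176159] [504.46589059 235.49131567] [489.13743658 255.03117868] earends [451.03633132 219.45398012] [473.3248226  221.18824519]
52.81813660860126 -176.23159951200495 27.799491622343893 129.92798765073636 40.21259051677196
51.56117265946036 -176.42301488148945 27.219660270075778 127.57671185490022 39.63669113203792
ear line -175.55078629848518
rib line 128.11315222946996
```

>>> servo_tool:
  rows:
    - {"dx":0,"dy":0.029,"dz":-0.004,"wx":-0.63,"wy":0,"wz":0,"fingers":0}
    - {"dx":0.05,"dy":0,"dz":0,"wx":0,"wy":0,"wz":0,"fingers":0}
    - {"dx":0.05,"dy":0,"dz":0,"wx":0,"wy":0,"wz":0,"fingers":0}
    - {"dx":0.04,"dy":0,"dz":0,"wx":0,"wy":0,"wz":0,"fingers":0}
    - {"dx":0.0165,"dy":0,"dz":0,"wx":0,"wy":0,"wz":0,"fingers":0}

```text
clock: 4.5
eef_pos: [461.9, 218.4, 112.4]
tool_rot: [2.349, 1.568, -2.3]
force: [0.5, 0.4, -1.0]
width: 85.2
```

```bash
python3 look.py w3; python3 -c "
from h import *
delta((461.5,220.3,114),94)"
```

```text
t 4.5 tcp [461.9 218.4 112.4] yaw(z-axis)deg 93.63 x [-0.0016 -0.0018 -1.    ] F [ 0.5  0.4 -1. ] T [-0.06 -0.01  0.07] w 85.2 q7 [-0.27  0.63 -0.34  2.    0.37  0.57  0.77]
tool d mm [-2.1 -0.1  1.8] units [-0.0028 -0.0001  0.0023]
rot deg [-0.34 -0.1  -0.14] units [-0.057 -0.016 -0.024]
```

View pics/w3.png

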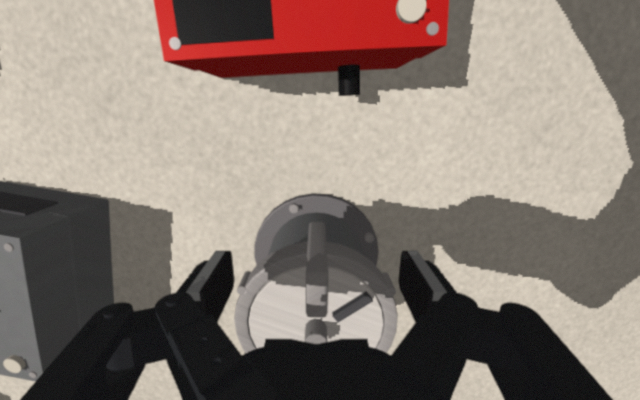

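The ear sits midway between the pads (column about 317). Closing the jaws.

>>> servo_tool:
  rows:
    - {"dx":-0.002,"dy":0,"dz":0.002,"wx":-0.06,"wy":0,"wz":0,"fingers":0.5}
    - {"dx":0,"dy":0,"dz":0,"wx":0,"wy":0,"wz":0,"fingers":1}
    - {"dx":0,"dy":0,"dz":0,"wx":0,"wy":0,"wz":0,"fingers":1}
    - {"dx":0,"dy":0,"dz":0,"wx":0,"wy":0,"wz":0,"fingers":1}
    - {"dx":0,"dy":0,"dz":0,"wx":0,"wy":0,"wz":0,"fingers":1}

```text
clock: 5.18
eef_pos: [462.0, 219.1, 116.1]
tool_rot: [3.067, 1.568, -1.576]
force: [-0.7, -4.8, 7.2]
width: 9.3
```

```bash
python3 -c "
from h import *
st()
im=ctrl.get_image('side'); save('s3',im,(270,240,420,400),4)"
```

```text
t 5.17 tcp [462.  219.1 116.1] yaw(z-axis)deg 93.97 x [-0.     -0.0031 -1.    ] F [-0.7 -4.8  7.2] T [-0.95  0.14 -0.39] w 9.3 q7 [-0.27  0.62 -0.34  2.    0.37  0.58  0.77]
```

View pics/s3.png

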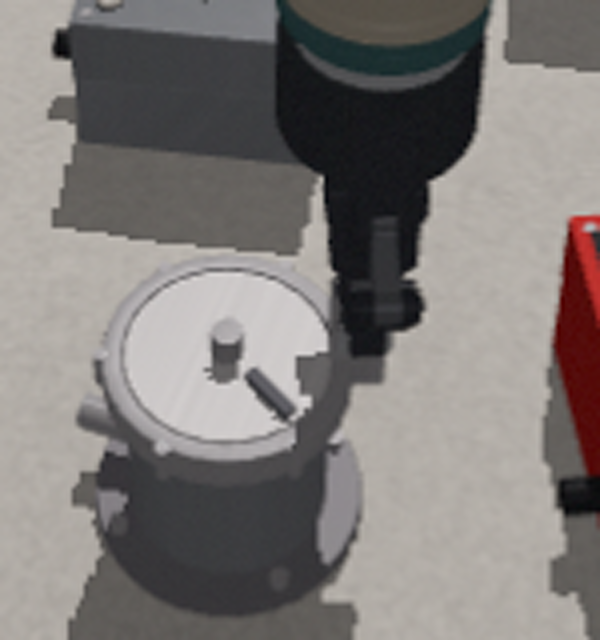

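>>> servo_tool:
  rows:
    - {"dx":0,"dy":-0.0004,"dz":0.0074,"wx":1,"wy":0,"wz":0,"fingers":1}
    - {"dx":0,"dy":-0.0004,"dz":0.0074,"wx":1,"wy":0,"wz":0,"fingers":1}
    - {"dx":0,"dy":-0.0004,"dz":0.0074,"wx":1,"wy":0,"wz":0,"fingers":1}
    - {"dx":0,"dy":-0.0004,"dz":0.0074,"wx":1,"wy":0,"wz":0,"fingers":1}
    - {"dx":0,"dy":-0.0004,"dz":0.0074,"wx":1,"wy":0,"wz":0,"fingers":1}

```text
clock: 5.85
eef_pos: [468.0, 246.7, 116.1]
tool_rot: [-2.029, 1.569, -0.915]
force: [1.4, -3.9, 4.0]
width: 9.2
```

```bash
python3 -c "
from h import *
p,R=st(); v=p[:2]-[514.6,224]; print(np.hypot(*v),np.degrees(np.arctan2(v[1],v[0]))%360)"
```

```text
t 5.85 tcp [468.  246.7 116.1] yaw(z-axis)deg 63.85 x [ 0.0014 -0.0018 -1.    ] F [ 1.4 -3.9  4. ] T [-0.86 -0.32 -0.03] w 9.2 q7 [-0.41  0.63 -0.19  1.96  0.21  0.57  0.37]
51.880899983448415 153.99874709258935
```

>>> servo_tool:
  rows:
    - {"dx":0,"dy":-0.0004,"dz":0.0074,"wx":1,"wy":0,"wz":0,"fingers":1}
    - {"dx":0,"dy":-0.0004,"dz":0.0074,"wx":1,"wy":0,"wz":0,"fingers":1}
    - {"dx":0,"dy":-0.0004,"dz":0.0074,"wx":1,"wy":0,"wz":0,"fingers":1}
    - {"dx":0,"dy":-0.0004,"dz":0.0074,"wx":1,"wy":0,"wz":0,"fingers":1}
    - {"dx":0,"dy":0,"dz":0.001,"wx":0.13,"wy":0,"wz":0,"fingers":1}

```text
clock: 6.48
eef_pos: [482.8, 265.2, 116.1]
tool_rot: [-0.994, 1.568, -0.308]
force: [3.1, -3.9, 4.8]
width: 9.0
```

```bash
python3 look.py w4; python3 -c "
from h import *
p,R=st(); v=p[:2]-[514.6,224]; print(np.hypot(*v),np.degrees(np.arctan2(v[1],v[0]))%360)
im=ctrl.get_image('side'); save('s4',im,(270,240,420,400),4)"
```

```text
t 6.47 tcp [482.8 265.2 116.1] yaw(z-axis)deg 39.3 x [ 2.7e-03 -9.0e-04 -1.0e+00] F [ 3.1 -3.9  4.8] T [-0.94 -0.51  0.15] w 9.0 q7 [-0.51  0.65 -0.07  1.9   0.08  0.59  0.05]
t 6.53 tcp [482.8 265.2 116.1] yaw(z-axis)deg 39.32 x [ 2.9e-03 -7.0e-04 -1.0e+00] F [ 3.7 -2.3  3.8] T [-0.86 -0.68  0.07] w 9.2 q7 [-0.51  0.65 -0.07  1.9   0.08  0.59  0.05]
52.06824527514895 127.6212188817707
```

View pics/w4.png

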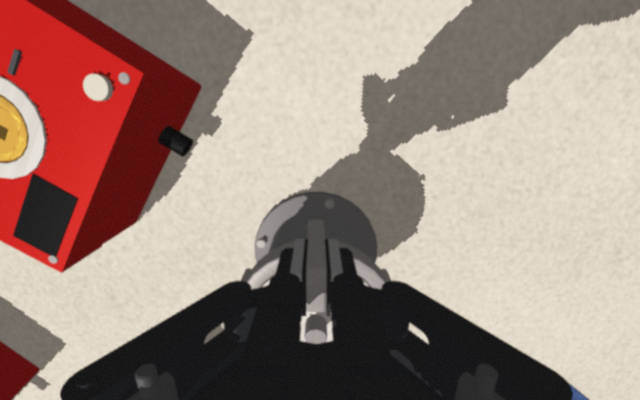

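View pics/s4.png

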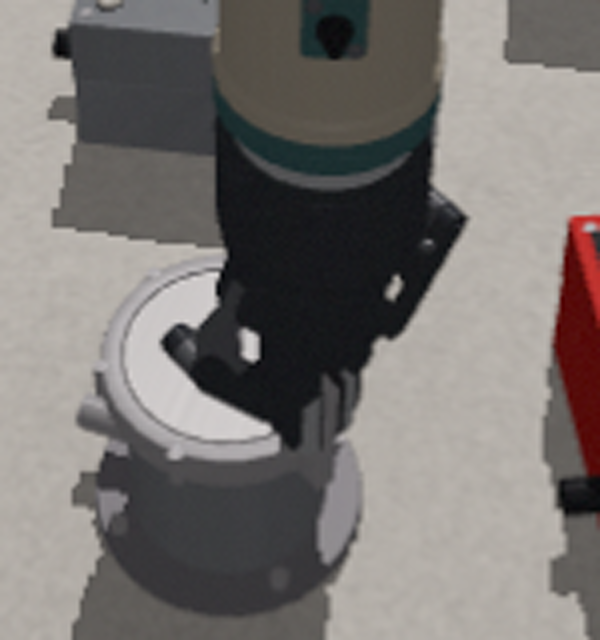

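The ear is held near the rib direction, but the gripper hides the rib. I'll open, rise and look from above.

>>> servo_tool:
  rows:
    - {"dx":0,"dy":0,"dz":0,"wx":0,"wy":0,"wz":0,"fingers":0}
    - {"dx":0,"dy":0,"dz":0,"wx":0,"wy":0,"wz":0,"fingers":0}
    - {"dx":0,"dy":0,"dz":0,"wx":0,"wy":0,"wz":0,"fingers":0}
    - {"dx":-0.06,"dy":0,"dz":0,"wx":0,"wy":0,"wz":0,"fingers":0}
    - {"dx":-0.08,"dy":0.02,"dz":0,"wx":0,"wy":0,"wz":0,"fingers":0}

```text
clock: 7.2
eef_pos: [471.0, 276.4, 220.2]
tool_rot: [3.117, 1.567, -2.481]
force: [0.6, 0.9, -0.3]
width: 85.2
```

```bash
python3 look.py w5; python3 -c "
from h import *
im=np.load('w5.npz')['im']; save('w5c',im,(250,120,380,260),5)"
```

```text
t 7.2 tcp [471.  276.4 220.2] yaw(z-axis)deg 39.26 x [-0.0032 -0.0024 -1.    ] F [ 0.6  0.9 -0.3] T [ 0.07 -0.05 -0.03] w 85.2 q7 [-0.52  0.49 -0.09  1.82  0.06  0.84  0.05]
```

View pics/w5.png

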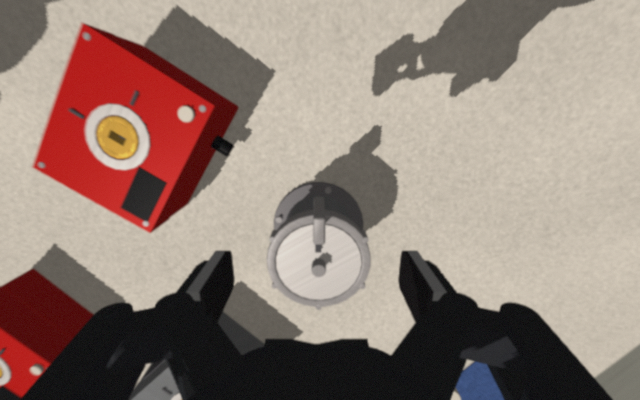

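View pics/w5c.png

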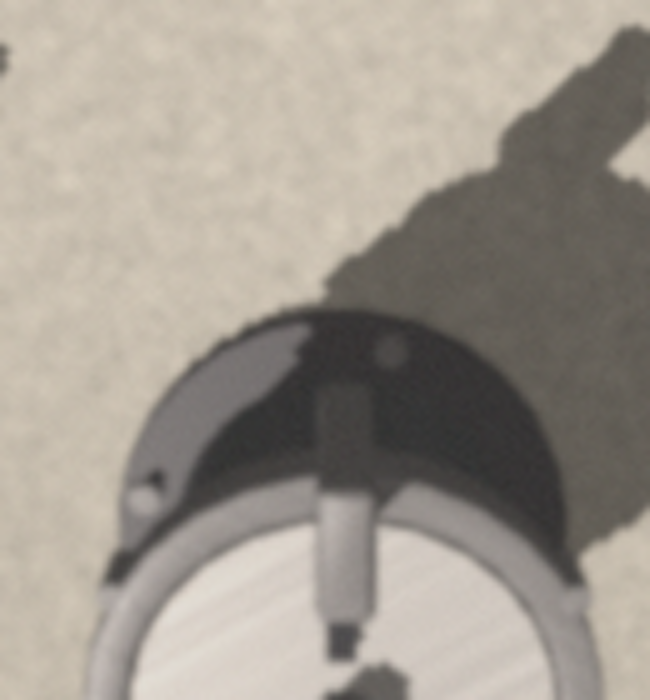

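```bash
python3 -c "
from h import *
im=np.load('w5.npz')['im']; save('w5d',im,(265,200,375,310),7)"
```

```text
(no output)
```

View pics/w5d.png

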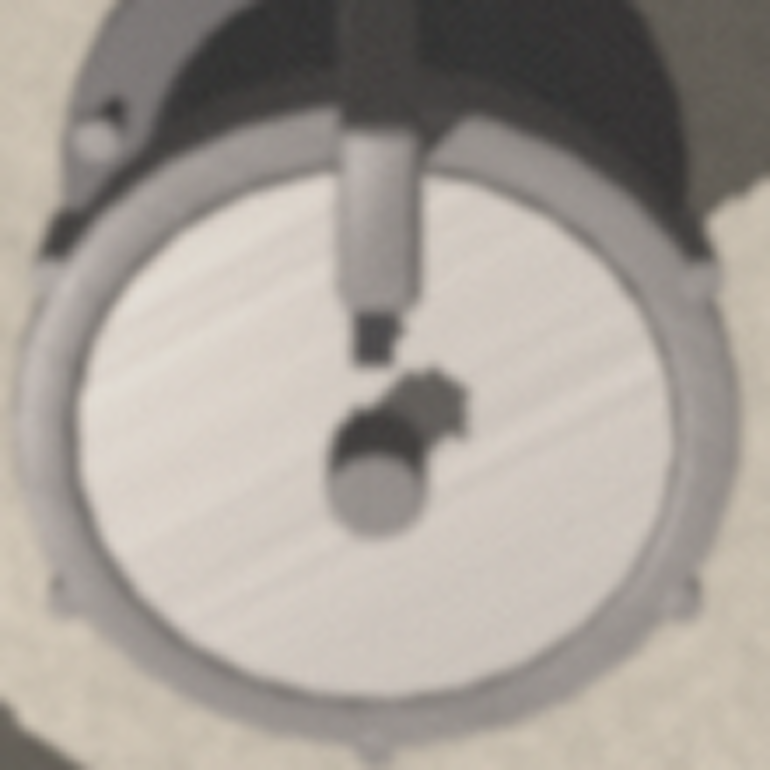

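```bash
python3 - <<'E'
from h import *
d=np.load("w5.npz"); W={k:d[k] for k in ['R','t','fovy','cx','cy','k1']}
q=lambda u,v,z: onz(W,(265+u/7-.43,200+v/7-.43),z)[:2]
ax=q(377,493,119); ax2=q(376,435,105);ear=q(379,220,148); e1=q(379.5,135,148);e2=q(377.5,305,148)
a=lambda v:np.degrees(np.arctan2(v[1],v[0]))
print(ax,ax2,ear,"ear",a(ear-ax),a(ear-ax2),"line",a(e1-e2))
for u in(372,374,376): r=q(u,350,109); print("rib",r,np.hypot(*(r-ax)),a(r-ax),a(r-ax2))
# left rib edge predicted
for th in (124,126,128,130):
    for c in(ax,ax2):
        t=np.radians(th); u=np.array([np.cos(t),np.sin(t)]);n=np.array([-u[1],u[0]])
        print(th,[np.round((proj(W,[*(c+u*r+n*s),109])-[265,200]+.43)*7) .tolist() for r,s in((15,3),(15,-3),(20,3),(20,-3))])
E
```

```text
[525.4404552  223.91408343] [524.61711364 225.07887511] [489.94504863 266.30429499] ear 129.94109278147405 130.06504585271688 line 129.02629518343468
rib [513.7617974 237.1617181] 17.66043238713009 131.39828862839335 131.9367603831909
rib [513.98750004 237.34562043] 17.651525941455432 130.4539399149822 130.91020674086687
rib [514.21321058 237.52952434] 17.647414900279767 129.50887170987616 129.88251144848857
124 [[365.0, 365.0], [406.0, 368.0], [369.0, 334.0], [410.0, 338.0]]
124 [[366.0, 356.0], [407.0, 360.0], [369.0, 325.0], [411.0, 329.0]]
126 [[362.0, 365.0], [403.0, 367.0], [364.0, 335.0], [405.0, 337.0]]
126 [[362.0, 357.0], [404.0, 359.0], [365.0, 326.0], [406.0, 328.0]]
128 [[358.0, 366.0], [399.0, 367.0], [359.0, 335.0], [400.0, 336.0]]
128 [[359.0, 357.0], [400.0, 358.0], [360.0, 326.0], [401.0, 327.0]]
130 [[355.0, 367.0], [396.0, 366.0], [354.0, 336.0], [396.0, 335.0]]
130 [[355.0, 358.0], [396.0, 357.0], [355.0, 327.0], [396.0, 326.0]]
```

The two wrist fixes of the filter axis disagree by about 10 mm, possibly because the arm was still moving. I'll take a settled picture and compare the camera poses.

```bash
python3 - <<'E'
from h import *
for n in("w2","w5"):
    d=np.load(n+".npz"); print(n,"cam",-d['R'].T@d['t'])
st()
W=ctrl.camera_info("wrist"); im=ctrl.get_image("wrist"); W2=ctrl.camera_info("wrist")
print(-W['R'].T@W['t'],-W2['R'].T@W2['t']); p,R,s=pose(); print("cam in tool",R.T@(-W['R'].T@W['t']-p)); print((R.T@W['R'].T).round(4))
d=np.load("w2.npz")
print(np.abs(im.astype(int)-np.load("w5.npz")['im']).mean())
save("w6d",im,(265,200,375,310),7)
np.savez("w6.npz",im=im,**W)
E
```

```text
w2 cam [405.42419712 223.74287309 374.79058572]
w5 cam [423.92202005 339.1257066  372.08810611]
t 7.25 tcp [472.9 282.1 228.9] yaw(z-axis)deg 39.47 x [ 0.0079  0.0076 -0.9999] F [0.4 2.4 4.8] T [ 0.21 -0.03  0.02] w 85.4 q7 [-0.53  0.48 -0.09  1.81  0.05  0.84  0.05]
[423.92202005 339.1257066  372.08810611] [424.3011749  338.81661411 369.53766849]
cam in tool [-1.45707953e+02  7.57633801e+01 -1.06759000e-01]
[[ 1.300e-03 -2.981e-01  9.545e-01]
 [-4.000e-04 -9.545e-01 -2.981e-01]
 [ 1.000e+00  0.000e+00 -1.400e-03]]
7.411233072916667
```

View pics/w6d.png

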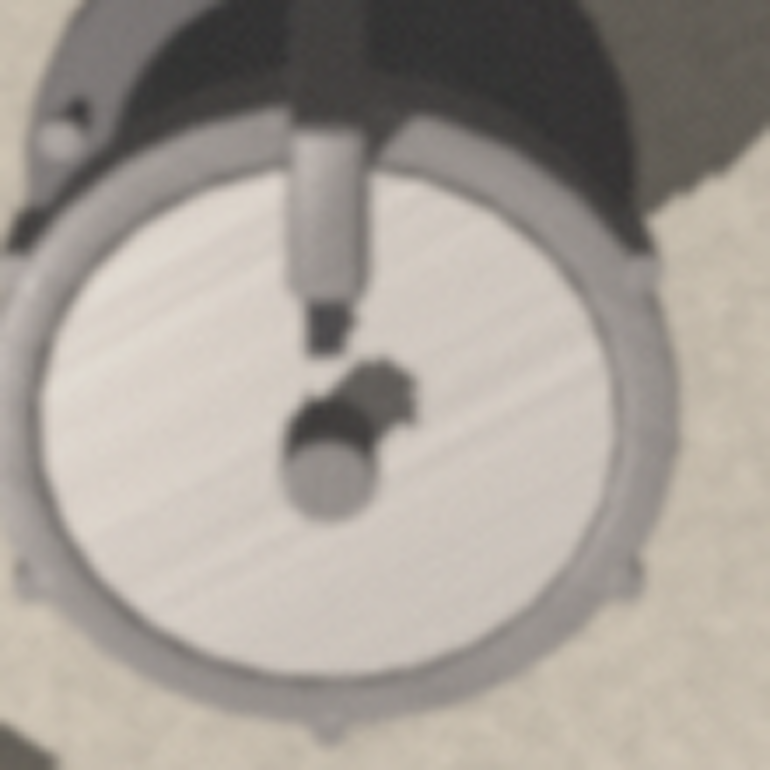

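```bash
sed -i 's/im=ctrl.get_image("wrist"); W=ctrl.camera_info("wrist")/W=ctrl.camera_info("wrist"); im=ctrl.get_image("wrist")/' look.py; python3 - <<'E'
from h import *
d=np.load("w6.npz"); W={k:d[k] for k in ['R','t','fovy','cx','cy','k1']}
q=lambda u,v,z: onz(W,(265+u/7-.43,200+v/7-.43),z)[:2]
ax=q(329,480,119); ax2=q(327,423,105);ear=q(329,216,148); e1=q(329.5,135,148);e2=q(328,300,148)
a=lambda v:np.degrees(np.arctan2(v[1],v[0]))
print(ax,ax2,ear,np.hypot(*(ear-ax)),"ear",a(ear-ax),a(ear-ax2),"line",a(e1-e2))
for u in(324,326.5,329): r=q(u,330,109); print("rib",r,np.hypot(*(r-ax)),a(r-ax),a(r-ax2))
E
```

```text
[518.75460716 221.21000871] [517.64051976 222.00928682] [484.91443129 262.87721121] 53.67786571270522 ear 129.08190789540834 128.68693895478455 line 128.73432360211268
rib [506.31282312 235.24555933] 18.756190213606786 131.5553160322443 130.5571479636838
rib [506.59374812 235.47465461] 18.744775677678703 130.44816975622874 129.3649041916792
rib [506.87468341 235.70375114] 18.740361737468554 129.34006179220177 128.17248615043758
```

```bash
python3 - <<'E'
import numpy as np
for i in range(10):
    f=np.radians(39.5+5*i); y=-1.2*np.sin(f)-55.7*np.cos(f); z=1.2*np.cos(f)-55.7*np.sin(f)
    print(round(y/750,3),round(z/750,3))
E
```

```text
-0.058 -0.046
-0.054 -0.051
-0.049 -0.055
-0.044 -0.06
-0.039 -0.063
-0.033 -0.066
-0.028 -0.069
-0.021 -0.071
-0.015 -0.073
-0.009 -0.074
```

>>> servo_tool:
  rows:
    - {"dx":0,"dy":-0.058,"dz":-0.046,"wx":-0.833,"wy":0,"wz":0,"fingers":0}
    - {"dx":0,"dy":-0.054,"dz":-0.051,"wx":-0.833,"wy":0,"wz":0,"fingers":0}
    - {"dx":0,"dy":-0.049,"dz":-0.055,"wx":-0.833,"wy":0,"wz":0,"fingers":0}
    - {"dx":0,"dy":-0.044,"dz":-0.06,"wx":-0.833,"wy":0,"wz":0,"fingers":0}
    - {"dx":0,"dy":-0.039,"dz":-0.063,"wx":-0.833,"wy":0,"wz":0,"fingers":0}

```text
clock: 7.92
eef_pos: [475.7, -1.5, 220.3]
tool_rot: [0.633, 1.571, 1.759]
force: [0.2, -0.1, 1.0]
width: 85.4
```

>>> servo_tool:
  rows:
    - {"dx":0,"dy":-0.033,"dz":-0.066,"wx":-0.833,"wy":0,"wz":0,"fingers":0}
    - {"dx":0,"dy":-0.028,"dz":-0.069,"wx":-0.833,"wy":0,"wz":0,"fingers":0}
    - {"dx":0,"dy":-0.021,"dz":-0.071,"wx":-0.833,"wy":0,"wz":0,"fingers":0}
    - {"dx":0,"dy":-0.015,"dz":-0.073,"wx":-0.833,"wy":0,"wz":0,"fingers":0}
    - {"dx":0,"dy":-0.009,"dz":-0.074,"wx":-0.833,"wy":0,"wz":0,"fingers":0}

```text
clock: 8.55
eef_pos: [481.1, -279.9, 220.2]
tool_rot: [0.009, 1.57, 1.572]
force: [0.9, -0.7, -1.1]
width: 85.8
```

>>> servo_tool:
  rows:
    - {"dx":0,"dy":0,"dz":0,"wx":0,"wy":0,"wz":0,"fingers":0}
    - {"dx":0,"dy":0,"dz":0,"wx":0,"wy":0,"wz":0,"fingers":0}
    - {"dx":0,"dy":0,"dz":0,"wx":0,"wy":0,"wz":0,"fingers":0}
    - {"dx":0,"dy":0,"dz":0,"wx":0,"wy":0,"wz":0,"fingers":0}

```text
clock: 9.05
eef_pos: [481.7, -277.0, 220.6]
tool_rot: [-0.206, 1.57, 1.356]
force: [-0.5, -0.4, -0.6]
width: 85.2
```

```bash
python3 look.py w7 key_grip:72 key_stand:0 key_tip:12;  python3 -c "
from h import *
st()
im=ctrl.get_image('side'); save('s7',im,(270,270,400,400),6)
d=dict(ctrl.camera_info('side')); np.savez('s7.npz',im=im,**d)
im=ctrl.get_image('scene'); np.savez('sc7.npz',im=im,**ctrl.camera_info('scene'))"
```

```text
t 9.05 tcp [ 481.7 -277.   220.6] yaw(z-axis)deg 89.48 x [ 1.e-04  3.e-04 -1.e+00] F [-0.5 -0.4 -0.6] T [0.01 0.11 0.01] w 85.2 q7 [ 0.66  0.52 -0.28  1.79  0.18  0.86  1.86]
key_grip [315.3 181.5] 0.64 [ 477.8 -278.6   72. ]
key_stand [314.1 170.4] 0.55 [ 480.7 -280.3    0. ]
key_tip [314.5 167.8] 0.86 [ 475.  -279.7   12. ]
t 9.25 tcp [ 481.5 -278.   220.6] yaw(z-axis)deg 89.39 x [ 1.e-04 -1.e-04 -1.e+00] F [0.2 0.2 0.2] T [-0.02  0.   -0.02] w 85.5 q7 [ 0.66  0.52 -0.28  1.79  0.18  0.86  1.86]
```

View pics/w7.png

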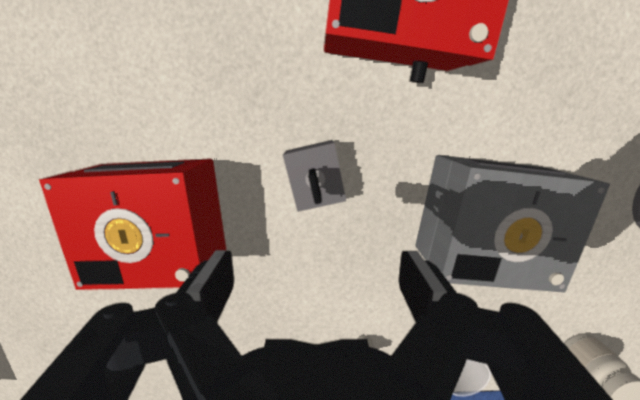

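View pics/s7.png

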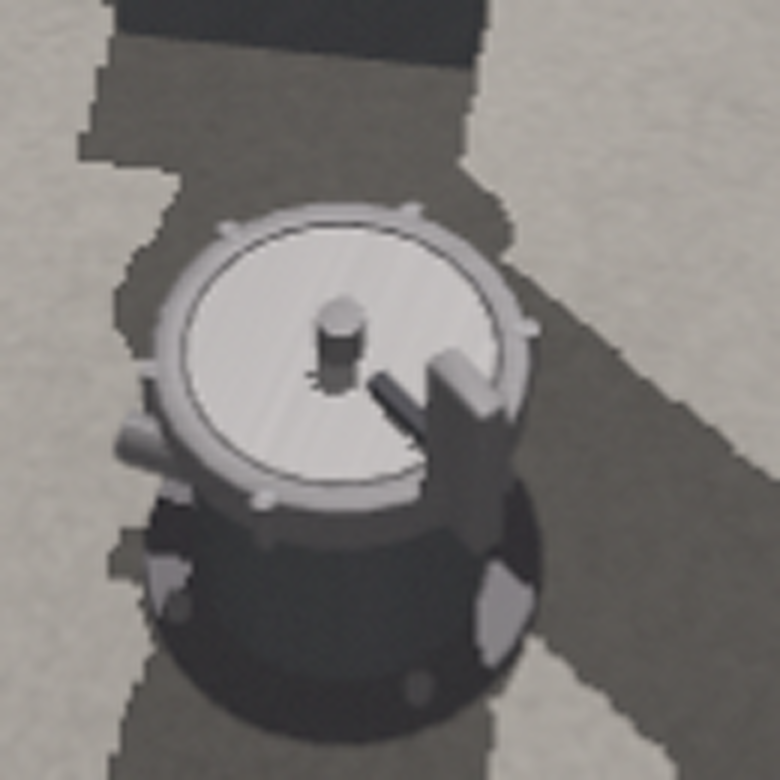

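```bash
python3 - <<'E'
from h import *
d=np.load("s7.npz"); D={k:d[k] for k in ['R','t','fovy','cx','cy','k1']}
q=lambda u,v,z: onz(D,(270+u/6-.42,270+v/6-.42),z)[:2]
a=lambda v:np.degrees(np.arctan2(v[1],v[0]))
ax=q(341,312,119); ear=q(468,384,148); print(ax,ear,np.hypot(*(ear-ax)),a(ear-ax))
print("ear edge", a(q(505,398,148)-q(453,349,148)), a(q(480,418,148)-q(430,360,148)))
print("rib mid at r~20", a(q(402,408,109)-ax), "rib edges", a(q(420,410,109)-q(388,374,109)))
# current wrist key crop
im=np.load("w7.npz")['im']; save("w7c",im,(270,130,370,220),8)
save("s7b",d['im'],(330,310,370,350),18)
E
```

```text
[517.54541955 219.13931671] [483.44756513 263.42841397] 55.894434535298096 127.59241284052628
ear edge 131.7613444760981 126.15823989860473
rib mid at r~20 125.82748152973947 rib edges 127.57712233006616
```

View pics/w7c.png

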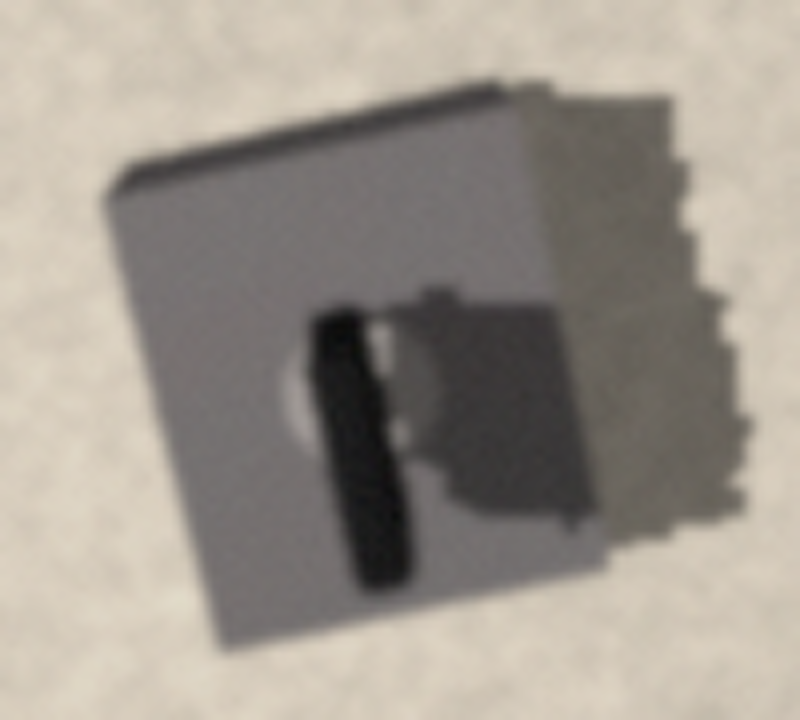

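View pics/s7b.png

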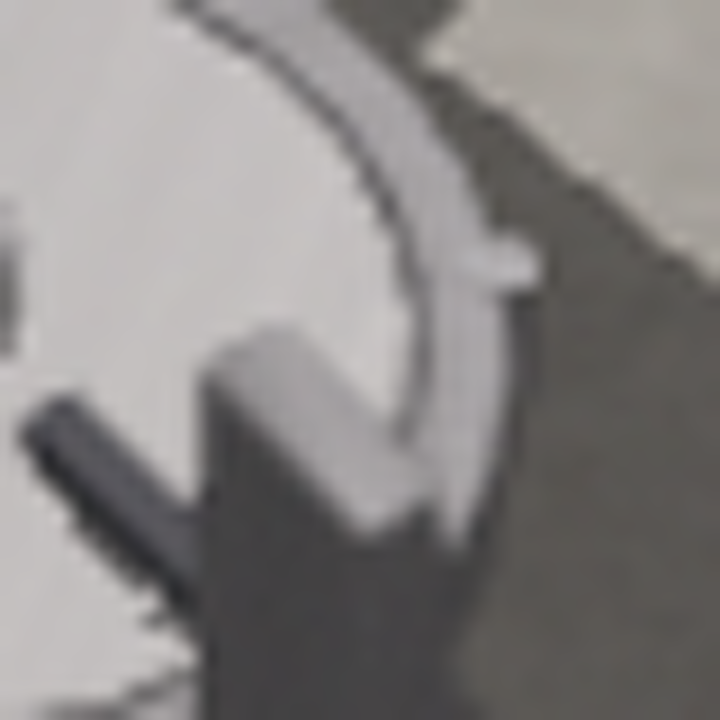

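```bash
python3 - <<'E'
from h import *
d=np.load("s7.npz"); D={k:d[k] for k in ['R','t','fovy','cx','cy','k1']}
q=lambda u,v,z: onz(D,(330+u/18-.47,310+v/18-.47),z)[:2]
a=lambda v:np.degrees(np.arctan2(v[1],v[0]))
print("ear edges",a(q(365,535,148)-q(210,380,148)),a(q(425,470,148)-q(290,325,148)))
c=(q(210,380,148)+q(365,535,148)+q(425,470,148)+q(290,325,148))/4
print("widths",np.hypot(*(q(210,380,148)-q(290,325,148))))
print("rib",a(q(205,520,109)-q(75,400,109)),a(q(195,590,109)-q(30,430,109)))
r=(q(75,400,109)+q(25,430,109))/2
ax=onz(D,(270+341/6-.42,270+312/6-.42),119)[:2]
print(ax,c,np.hypot(*(c-ax)),a(c-ax),r,np.hypot(*(r-ax)),a(r-ax)); print("ear->rib inner dir",a(c-r))
# key, w7
d=np.load("w7.npz"); W={k:d[k] for k in ['R','t','fovy','cx','cy','k1']}
q=lambda u,v,z: onz(W,(270+u/8-.44,130+v/8-.44),z)[:2]
# bow top face: top-end (340,330)?, bottom end (385,580) at z=88
for (u,v) in ((340,318),(384,585)): print(q(u,v,88))
print("top slab",[q(u,v,88) for u,v in((312,325),(365,318),(410,575),(360,588))])
# stand top
cs=[q(u,v,40) for u,v in((108,200),(515,100),(608,568),(222,650))]; print("stand",np.round(cs,1),np.mean(cs,0),[round(a(cs[i]-cs[j]),1) for i,j in((0,3),(1,2),(1,0),(2,3))],[np.hypot(*(cs[i]-cs[j])) for i,j in((0,3),(1,2),(1,0),(2,3))])
E
```

```text
ear edges 130.4208739891847 127.93504180544247
widths 9.131455923198486
rib 133.21235135160586 132.02576778990314
[517.54541955 219.13931671] [483.69180918 262.80556755] 55.252225272178954 127.78573809403488 [507.48115588 233.37572973] 17.434588009916315 125.25794844455261
ear->rib inner dir 128.95003239200568
[ 461.5607129  -281.53950046]
[ 495.88621789 -276.4134712 ]
top slab [array([ 462.39872301, -284.97212324]), array([ 461.58759276, -278.4874465 ]), array([ 494.58634734, -273.11955447]), array([ 496.25902299, -279.45348999])]
stand [[ 454.  -314.9]
 [ 440.6 -257.5]
 [ 509.2 -243.1]
 [ 521.6 -300.6]] [ 481.31993409 -279.01637104] [np.float64(-168.1), np.float64(-168.1), np.float64(103.2), np.float64(102.1)] [np.float64(69.04447934616252), np.float64(70.11348430264508), np.float64(58.91067702641777), np.float64(58.89339790981723)]
```

Collar: ear direction about 128.5°, rib about 129 ± 1.5°, so they are in line. The key is at about (481,-279.2) with yaw 12°, matching the stand centre and orientation. Descending to grasp it.

>>> servo_tool:
  rows:
    - {"dx":0,"dy":0.0007,"dz":-0.0016,"wx":-0.7,"wy":0,"wz":0,"fingers":0}
    - {"dx":0.04,"dy":0,"dz":0,"wx":-0.7,"wy":0,"wz":0,"fingers":0}
    - {"dx":0.05,"dy":0,"dz":0,"wx":-0.7,"wy":0,"wz":0,"fingers":0}
    - {"dx":0.05,"dy":0,"dz":0,"wx":0,"wy":0,"wz":0,"fingers":0}
    - {"dx":0.01,"dy":0,"dz":0,"wx":0,"wy":0,"wz":0,"fingers":0}

```text
clock: 9.98
eef_pos: [479.2, -279.0, 105.9]
tool_rot: [0.887, 1.566, 2.666]
force: [-0.8, 0.0, 0.2]
width: 85.1
```

>>> servo_tool:
  rows:
    - {"dx":0,"dy":0,"dz":0,"wx":0,"wy":0,"wz":0,"fingers":0}
    - {"dx":0,"dy":0,"dz":0,"wx":0,"wy":0,"wz":0,"fingers":0}

```text
clock: 10.22
eef_pos: [481.9, -280.2, 109.4]
tool_rot: [-2.27, 1.568, -0.491]
force: [-0.2, 0.7, -0.4]
width: 85.6
```

```bash
python3 look.py w8 key_grip:72; python3 -c "
from h import *
delta((481,-279.2,54),102)
im=np.load('w8.npz')['im']; save('w8c',im,(220,150,420,350),4)
"
```

```text
t 10.22 tcp [ 481.9 -280.2  109.4] yaw(z-axis)deg 101.94 x [ 0.0024 -0.0013 -1.    ] F [-0.2  0.7 -0.4] T [ 0.03 -0.02  0.02] w 85.6 q7 [ 0.66  0.67 -0.28  1.89  0.3   0.62  1.97]
key_grip [318.8 224.2] 0.67 [ 480.1 -279.6   72. ]
tool d mm [55.3  0.6  1.1] units [0.0737 0.0008 0.0015]
rot deg [-0.07 -0.1   0.11] units [-0.012 -0.016  0.018]
```

View pics/w8c.png

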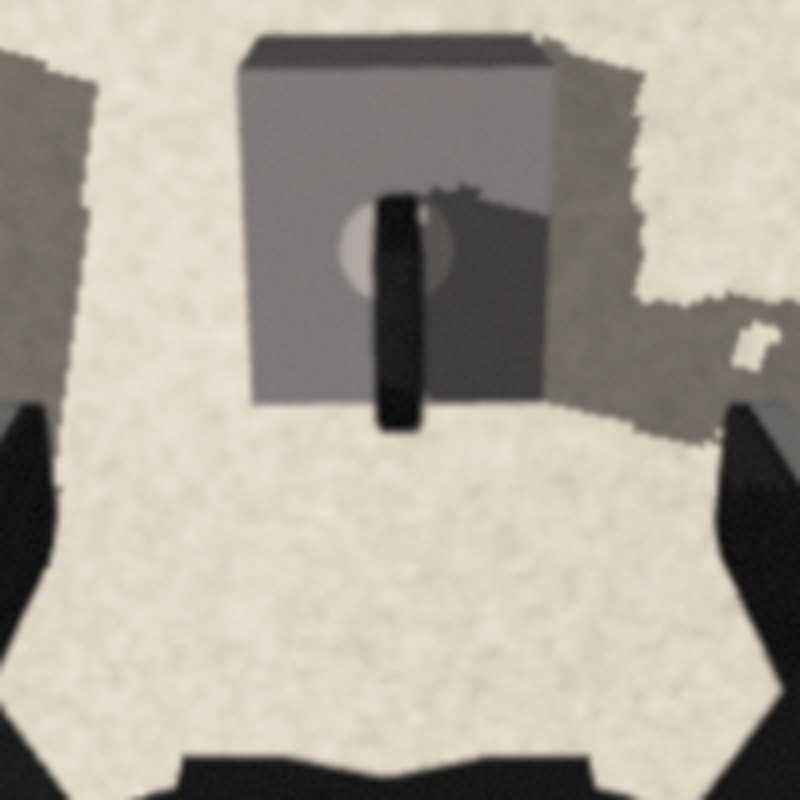

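The key bow stands straight between the fingers, about 2 mm off their middle. I'll correct that, go down and close.

>>> servo_tool:
  rows:
    - {"dx":0.035,"dy":0.001,"dz":0.0025,"wx":0,"wy":0,"wz":0,"fingers":0}
    - {"dx":0.03,"dy":0,"dz":0,"wx":0,"wy":0,"wz":0,"fingers":0}
    - {"dx":0.008,"dy":0,"dz":0,"wx":0,"wy":0,"wz":0,"fingers":0}
    - {"dx":0,"dy":0,"dz":0,"wx":0,"wy":0,"wz":0,"fingers":0}
    - {"dx":0,"dy":0,"dz":0,"wx":0,"wy":0,"wz":0,"fingers":0}

```text
clock: 10.95
eef_pos: [480.4, -278.4, 54.2]
tool_rot: [-2.229, 1.569, -0.45]
force: [-0.1, -0.2, 0.5]
width: 85.9
```

>>> servo_tool:
  rows:
    - {"dx":0,"dy":0,"dz":0,"wx":0,"wy":0,"wz":0,"fingers":0.7}
    - {"dx":0,"dy":0,"dz":0,"wx":0,"wy":0,"wz":0,"fingers":1}
    - {"dx":0,"dy":0,"dz":0,"wx":0,"wy":0,"wz":0,"fingers":1}
    - {"dx":0,"dy":0,"dz":0,"wx":0,"wy":0,"wz":0,"fingers":1}
    - {"dx":0,"dy":0,"dz":0,"wx":0,"wy":0,"wz":0,"fingers":1}

```text
clock: 11.58
eef_pos: [479.7, -278.0, 53.2]
tool_rot: [0.861, 1.571, 2.64]
force: [0.5, 0.0, 1.6]
width: 7.0
```

```bash
python3 look.py w9
```

```text
t 11.57 tcp [ 479.7 -278.    53.2] yaw(z-axis)deg 101.94 x [-0.  0. -1.] F [0.5 0.  1.6] T [ 0.1   0.09 -0.02] w 7.0 q7 [ 0.63  0.76 -0.24  1.92  0.34  0.5   1.93]
```

View pics/w9.png

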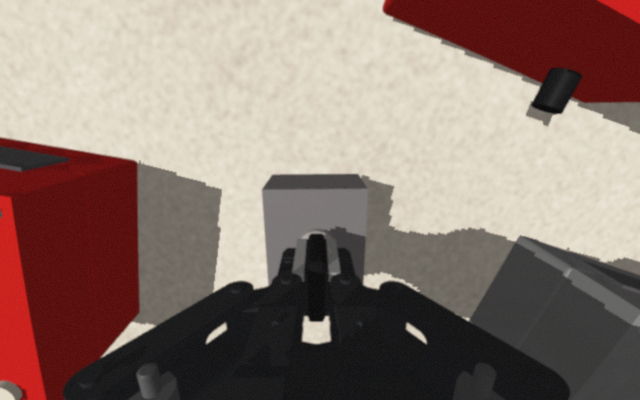

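Key held (7.0 mm). I'll lift it straight out and carry it near the grey box.

>>> servo_tool:
  rows:
    - {"dx":-0.02,"dy":0,"dz":0,"wx":0,"wy":0,"wz":0,"fingers":1}
    - {"dx":-0.04,"dy":0,"dz":0,"wx":0,"wy":0,"wz":0,"fingers":1}
    - {"dx":-0.05,"dy":0,"dz":0,"wx":0,"wy":0,"wz":0,"fingers":1}
    - {"dx":-0.05,"dy":0,"dz":0,"wx":0,"wy":0,"wz":0,"fingers":1}
    - {"dx":-0.02,"dy":0,"dz":0,"wx":0,"wy":0,"wz":0,"fingers":1}

```text
clock: 12.25
eef_pos: [480.7, -278.4, 191.0]
tool_rot: [-2.249, 1.567, -0.47]
force: [-0.0, -0.1, -1.2]
width: 6.6
```

>>> servo_tool:
  rows:
    - {"dx":0,"dy":-0.0355,"dz":0.0516,"wx":0,"wy":0,"wz":0,"fingers":1}
    - {"dx":0,"dy":-0.0355,"dz":0.0516,"wx":0,"wy":0,"wz":0,"fingers":1}
    - {"dx":0,"dy":-0.0355,"dz":0.0516,"wx":0,"wy":0,"wz":0,"fingers":1}
    - {"dx":0,"dy":-0.0355,"dz":0.0516,"wx":0,"wy":0,"wz":0,"fingers":1}
    - {"dx":0,"dy":-0.0355,"dz":0.0516,"wx":0,"wy":0,"wz":0,"fingers":1}

```text
clock: 12.88
eef_pos: [569.7, -59.7, 187.7]
tool_rot: [1.336, 1.569, 3.115]
force: [1.0, 0.2, -0.6]
width: 7.2
```

>>> servo_tool:
  rows:
    - {"dx":0,"dy":0,"dz":0,"wx":0,"wy":0,"wz":0,"fingers":1}
    - {"dx":0,"dy":0,"dz":0,"wx":0,"wy":0,"wz":0,"fingers":1}
    - {"dx":0,"dy":0,"dz":0,"wx":0,"wy":0,"wz":0,"fingers":1}
    - {"dx":0,"dy":0,"dz":0,"wx":0,"wy":0,"wz":0,"fingers":1}

```text
clock: 13.38
eef_pos: [569.5, -62.5, 188.1]
tool_rot: [2.122, 1.57, -2.384]
force: [-0.4, -0.3, -0.4]
width: 7.3
```

```bash
python3 look.py w10 lock_mouth:92 key_tip:140 pump_box:0
```

```text
t 13.38 tcp [569.5 -62.5 188.1] yaw(z-axis)deg 101.82 x [-5.e-04 -4.e-04 -1.e+00] F [-0.4 -0.3 -0.4] T [ 0.01 -0.04 -0.03] w 7.3 q7 [ 0.27  0.59 -0.32  1.78  0.24  0.82  1.61]
lock_mouth [324.6 160.3] 0.92 [533.5 -63.7  92. ]
key_tip [316.5 223.6] 0.65 [571.8 -62.7 140. ]
key_tip [133.   57.4] 0.59 [ 487.2 -196.4  140. ]
pump_box [328.1 147.3] 0.78 [532.7 -57.1   0. ]
```

View pics/w10.png

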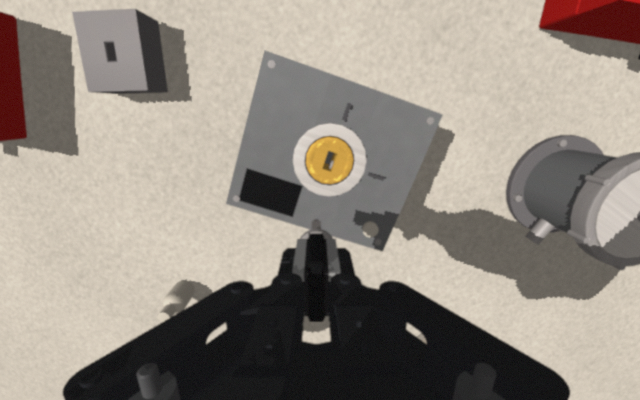

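```bash
python3 - <<'E'
from h import *
d=np.load("w10.npz"); im=d['im']; save("w10c",im,(280,80,400,200),6); save("w10k",im,(290,200,345,290),8)
E
```

```text
(no output)
```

View pics/w10c.png

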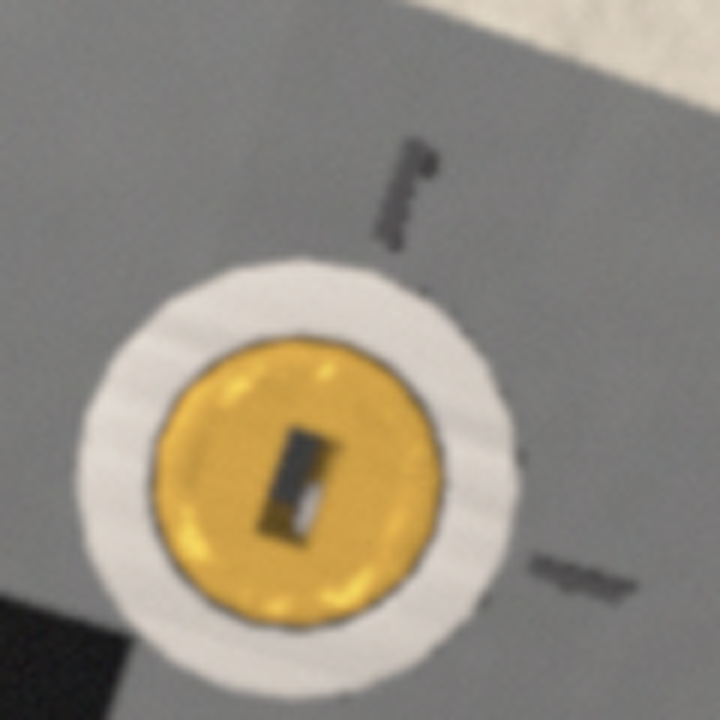

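View pics/w10k.png

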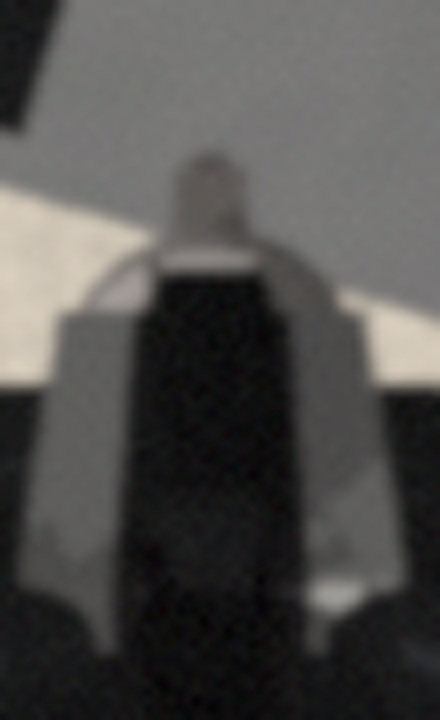

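```bash
python3 - <<'E'
from h import *
d=np.load("w10.npz"); W={k:d[k] for k in ['R','t','fovy','cx','cy','k1']}; im=d['im']
px=lambda u,v:(280+u/6-.42,80+v/6-.42)
q=lambda u,v,z: onz(W,px(u,v),z)[:2]
a=lambda v:np.degrees(np.arctan2(v[1],v[0]))
# fit brass
b=(im[:,:,0].astype(int)-im[:,:,2]>60).astype(np.uint8); b[:, :280]=0;b[:,400:]=0;b[:80]=0;b[200:]=0
c=max(cv2.findContours(b,0,1)[0],key=cv2.contourArea)
pts=np.array([onz(W,p[0],92)[:2] for p in cv2.convexHull(c)])
A=np.c_[2*pts,np.ones(len(pts))]; s=np.linalg.lstsq(A,(pts**2).sum(1),rcond=None)[0]
print("brass centre",s[:2],"r",np.sqrt(s[2]+s[:2]@s[:2]))
C=[q(297,425,92),q(342,440,92),q(305,548,92),q(258,532,92)]
print("slot",np.mean(C,0),[a(C[0]-C[3]),a(C[1]-C[2]),a(C[1]-C[0])-90,a(C[2]-C[3])-90],[np.hypot(*(C[0]-C[3])),np.hypot(*(C[1]-C[0]))])
t1=q(415,140,90);t2=q(390,245,90);print("tick rest",a(t1-s[:2]),a(t2-s[:2]),a(t1-t2))
t1=q(635,590,90);t2=q(532,563,90);print("tick q",a(t1-s[:2])-90,a(t2-s[:2])-90,a(t1-t2)-90)
# box edges
B=[onz(W,p,90)[:2] for p in((265,51),(441,114),(381,250),(227,203))]
print("box",np.mean(B,0),[a(B[0]-B[3]),a(B[1]-B[2]),a(B[1]-B[0])-90,a(B[2]-B[3])-90])
p,R,_=pose()
for off in (0,-7,7): print("tip end",off,proj(W,p+R@np.array([41.,off,0])), "blade top",proj(W,p+R@np.array([13,off,0])))
E
```

```text
brass centre [532.88291801 -60.0815523 ] r 20.079334551676627
slot [532.9941934  -59.47448529] [np.float64(172.41385106550595), np.float64(173.97592757598187), np.float64(-6.418780843924537), np.float64(-7.142565992936994)] [np.float64(15.950053837365948), np.float64(6.612996073270125)]
tick rest 173.4183060738061 170.96559973092354 179.55003836035516
tick q -5.651729189415008 -6.885578246872015 -2.8084461656472115
box [533.00219533 -59.83981365] [np.float64(173.75138828293953), np.float64(173.3732575279625), np.float64(-6.356291876584422), np.float64(-6.442844588366981)]
tip end 0 [318.5717426  225.23073457] blade top [318.93555589 243.15767068]
tip end -7 [318.55380315 234.49974036] blade top [318.90994621 253.61863372]
tip end 7 [318.5898817  215.75949516] blade top [318.96153815 232.42764403]
```

The lock mouth is at about (532.9,-59.9), and slot yaw is -6.4° (slot, ticks and box edges agree). The box is grey, so it's the right one. Moving the key over it.

>>> servo_tool:
  rows:
    - {"dx":0,"dy":0.0486,"dz":0.0138,"wx":0.76,"wy":0,"wz":0,"fingers":1}
    - {"dx":0.02,"dy":0,"dz":0,"wx":0.76,"wy":0,"wz":0,"fingers":1}
    - {"dx":0.02,"dy":0,"dz":0,"wx":0.76,"wy":0,"wz":0,"fingers":1}
    - {"dx":0.01,"dy":0,"dz":0,"wx":0.76,"wy":0,"wz":0,"fingers":1}
    - {"dx":0,"dy":0,"dz":0,"wx":0,"wy":0,"wz":0,"fingers":1}

```text
clock: 14.2
eef_pos: [531.7, -58.6, 150.3]
tool_rot: [1.732, 1.57, -3.089]
force: [-0.8, -0.1, -1.0]
width: 7.3
```

>>> servo_tool:
  rows:
    - {"dx":0,"dy":0,"dz":0,"wx":0,"wy":0,"wz":0,"fingers":1}
    - {"dx":0,"dy":0,"dz":0,"wx":0,"wy":0,"wz":0,"fingers":1}
    - {"dx":0,"dy":0,"dz":0,"wx":0,"wy":0,"wz":0,"fingers":1}

```text
clock: 14.58
eef_pos: [532.3, -58.7, 151.0]
tool_rot: [-1.4, 1.57, 0.061]
force: [-0.7, -0.5, -2.1]
width: 7.2
```

```bash
python3 - <<'E'
from h import *
P=[]
W=ctrl.camera_info("wrist"); im=ctrl.get_image("wrist"); 
np.savez("w11.npz",im=im,**W); save("w11c",im,(250,190,390,290),5)
D=ctrl.camera_info("side")
for k in range(3):
    sim=ctrl.get_image("side"); p,R=st(); P.append(p)
save("s11",sim,(270,130,390,250),6)
np.savez("s11.npz",im=sim,**D)
delta((531.7,-59.8,140),83.6)
E
```

```text
t 14.68 tcp [532.2 -58.6 150.9] yaw(z-axis)deg 83.7 x [ 3.e-04  0.e+00 -1.e+00] F [ 0.8  1.  -0.2] T [-0.04 -0.02  0.02] w 7.2 q7 [ 0.2   0.58 -0.22  1.91  0.19  0.66  1.33]
t 14.72 tcp [532.1 -58.6 150.8] yaw(z-axis)deg 83.7 x [ 2.e-04  0.e+00 -1.e+00] F [ 0.3 -0.2 -0.9] T [ 0.02 -0.02  0.02] w 7.3 q7 [ 0.2   0.58 -0.22  1.91  0.19  0.66  1.33]
t 14.78 tcp [532.1 -58.6 150.8] yaw(z-axis)deg 83.7 x [ 2.e-04  0.e+00 -1.e+00] F [-0.3  0.1 -0.7] T [-0.02 -0.03 -0.  ] w 7.2 q7 [ 0.2   0.58 -0.22  1.91  0.19  0.66  1.33]
tool d mm [10.8  0.3 -1.2] units [ 0.0144  0.0004 -0.0016]
rot deg [0.1  0.   0.01] units [0.016 0.    0.002]
```

View pics/w11c.png

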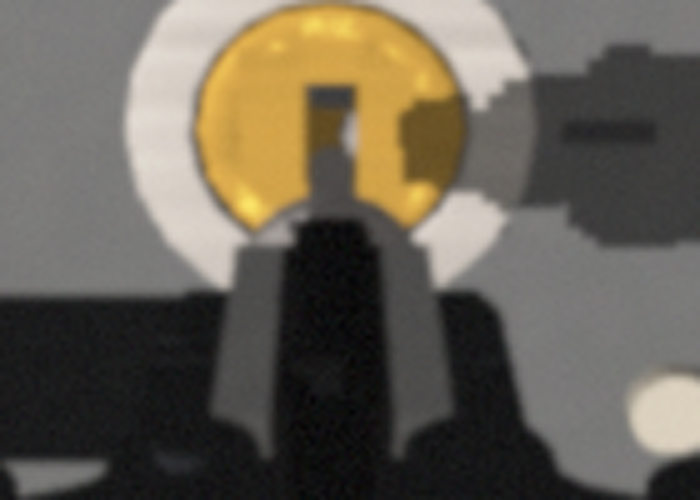

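View pics/s11.png

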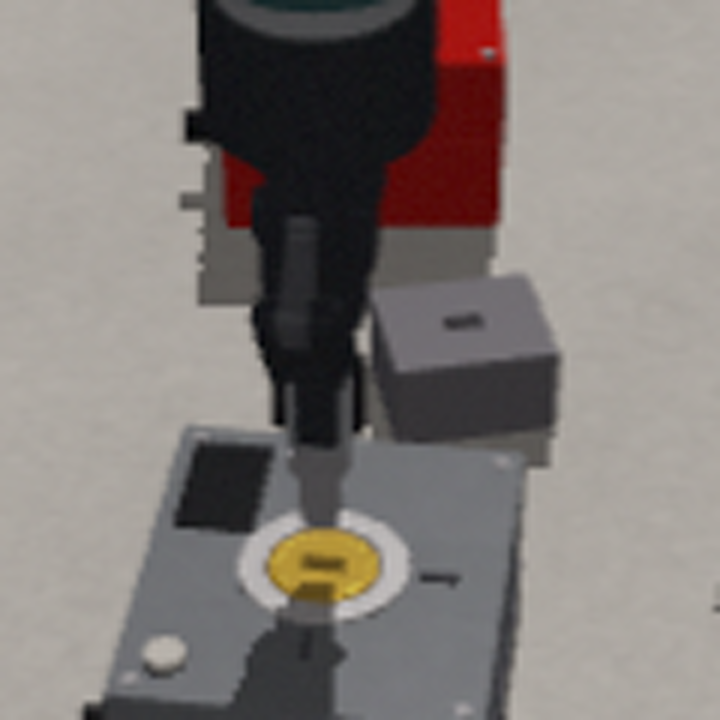

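```bash
python3 - <<'E'
from h import *
d=np.load("w11.npz"); W={k:d[k] for k in ['R','t','fovy','cx','cy','k1']}
p,R,_=pose()
cam=-W['R'].T@W['t']
print("cam in tool",R.T@(cam-p))
loc=lambda u,v,z: R.T@(onz(W,(250+u/5-.4,190+v/5-.4),z)-p)
print("slot end",loc(330.5,87,92),"slot left/right",loc(306,110,92),loc(355,110,92))
for z in (109.5,113):print("tip edge z",z,loc(332,148,z), loc(332,155,z))
im=d['im']; b=(im[:,:,0].astype(int)-im[:,:,2]>60).astype(np.uint8); b[:,:285]=0;b[:,350:]=0;b[236:]=0
c=max(cv2.findContours(b,0,1)[0],key=cv2.contourArea)
h=cv2.convexHull(c)[:,0]; h=h[(h[:,1]<232)]
pts=np.array([(R.T@(onz(W,q,92)-p))[1:] for q in h.astype(float)])
A=np.c_[2*pts,np.ones(len(pts))]; s=np.linalg.lstsq(A,(pts**2).sum(1),rcond=None)[0]; print("brass centre in tool yz",s[:2],np.sqrt(s[2]+s[:2]@s[:2]))
E
```

```text
cam in tool [-143.33893005   75.50217641   -0.75379326]
slot end [58.76895209  6.1951071  -1.02430437] slot left/right [58.76943136  2.5496104  -4.69462115] [58.76976752  2.55514001  2.64802666]
tip edge z 109.5 [41.26947759  3.29638785 -0.79125472] [41.26966193  2.25921298 -0.79062935]
tip edge z 113 [37.76923429  4.66543616 -0.79054444] [37.76941513  3.64792651 -0.78993093]
brass centre in tool yz [-0.54695355 -1.36427536] 19.883475901227254
```

The blade tip sits right over the slot. I need only about +0.8 mm in tool y and -0.3 mm in tool z. Lowering the tip in.

>>> servo_tool:
  rows:
    - {"dx":0.01,"dy":0.0011,"dz":-0.0004,"wx":0,"wy":0,"wz":0,"fingers":1}
    - {"dx":0.008,"dy":0,"dz":0,"wx":0,"wy":0,"wz":0,"fingers":1}
    - {"dx":0.008,"dy":0,"dz":0,"wx":0,"wy":0,"wz":0,"fingers":1}
    - {"dx":0.004,"dy":0,"dz":0,"wx":0,"wy":0,"wz":0,"fingers":1}
    - {"dx":0,"dy":0,"dz":0,"wx":0,"wy":0,"wz":0,"fingers":1}

```text
clock: 15.4
eef_pos: [531.1, -58.7, 127.9]
tool_rot: [1.492, 1.57, 2.953]
force: [0.2, -0.8, -0.9]
width: 7.2
```

```bash
python3 look.py w12; python3 -c "
from h import *
st(); im=np.load('w12.npz')['im']; save('w12c',im,(250,190,390,290),5)"
```

```text
t 15.4 tcp [531.1 -58.7 127.9] yaw(z-axis)deg 83.7 x [-6.e-04  1.e-04 -1.e+00] F [ 0.2 -0.8 -0.9] T [0.05 0.   0.  ] w 7.2 q7 [ 0.19  0.62 -0.21  1.93  0.21  0.61  1.32]
t 15.45 tcp [531.3 -58.7 128.1] yaw(z-axis)deg 83.7 x [-1.e-04  1.e-04 -1.e+00] F [ 0.1 -0.4 -0.8] T [-0.02 -0.    0.02] w 7.3 q7 [ 0.19  0.62 -0.21  1.93  0.21  0.61  1.32]
```

View pics/w12c.png

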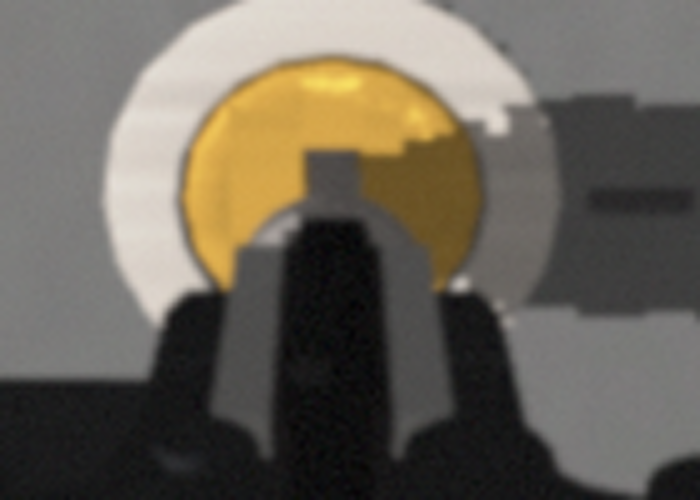

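There's no contact force with the tip about 5 mm inside the slot. Pushing on gently.

>>> servo_tool:
  rows:
    - {"dx":0.005,"dy":0,"dz":0,"wx":0,"wy":0,"wz":0,"fingers":1}
    - {"dx":0.004,"dy":0,"dz":0,"wx":0,"wy":0,"wz":0,"fingers":1}
    - {"dx":0.003,"dy":0,"dz":0,"wx":0.2,"wy":0,"wz":0,"fingers":1}
    - {"dx":0.002,"dy":0,"dz":0,"wx":-0.4,"wy":0,"wz":0,"fingers":1}
    - {"dx":0,"dy":0,"dz":0,"wx":0.2,"wy":0,"wz":0,"fingers":1}

```text
clock: 16.08
eef_pos: [531.1, -59.3, 117.6]
tool_rot: [2.493, 1.57, -2.33]
force: [-0.2, -1.7, -0.5]
width: 7.2
```

```bash
python3 -c "
from h import *
st()"
```

```text
t 16.07 tcp [531.1 -59.3 117.6] yaw(z-axis)deg 83.65 x [-3.e-04 -3.e-04 -1.e+00] F [-0.2 -1.7 -0.5] T [-0.39  0.04 -0.02] w 7.2 q7 [ 0.19  0.63 -0.2   1.94  0.21  0.59  1.31]
```

>>> servo_tool:
  rows:
    - {"dx":0.003,"dy":0,"dz":-0.0005,"wx":0,"wy":0,"wz":0,"fingers":1}
    - {"dx":0.003,"dy":0,"dz":0,"wx":0.2,"wy":0,"wz":0,"fingers":1}
    - {"dx":0.003,"dy":0,"dz":0,"wx":-0.4,"wy":0,"wz":0,"fingers":1}
    - {"dx":0.002,"dy":0,"dz":0,"wx":0.4,"wy":0,"wz":0,"fingers":1}
    - {"dx":0,"dy":0,"dz":0,"wx":-0.2,"wy":0,"wz":0,"fingers":1}

```text
clock: 16.7
eef_pos: [531.8, -58.6, 109.7]
tool_rot: [-1.063, 1.569, 0.399]
force: [0.4, -0.2, 2.9]
width: 7.1
```

```bash
python3 -c "
from h import *
st()"; python3 look.py w13;python3 -c "
from h import *
st(); im=np.load('w13.npz')['im']; save('w13c',im,(250,190,390,290),5)"
```

```text
t 16.7 tcp [531.8 -58.6 109.7] yaw(z-axis)deg 83.74 x [ 1.4e-03  6.0e-04 -1.0e+00] F [ 0.4 -0.2  2.9] T [ 0.03 -0.1  -0.1 ] w 7.1 q7 [ 0.19  0.64 -0.2   1.95  0.22  0.57  1.31]
t 16.7 tcp [531.8 -58.6 109.7] yaw(z-axis)deg 83.74 x [ 1.4e-03  6.0e-04 -1.0e+00] F [ 0.4 -0.2  2.9] T [ 0.03 -0.1  -0.1 ] w 7.1 q7 [ 0.19  0.64 -0.2   1.95  0.22  0.57  1.31]
t 16.75 tcp [531.8 -58.6 109.7] yaw(z-axis)deg 83.81 x [ 1.4e-03  6.0e-04 -1.0e+00] F [ 0.5 -0.5  3.5] T [ 0.12 -0.13 -0.11] w 7.1 q7 [ 0.19  0.64 -0.2   1.95  0.22  0.57  1.31]
```

View pics/w13c.png

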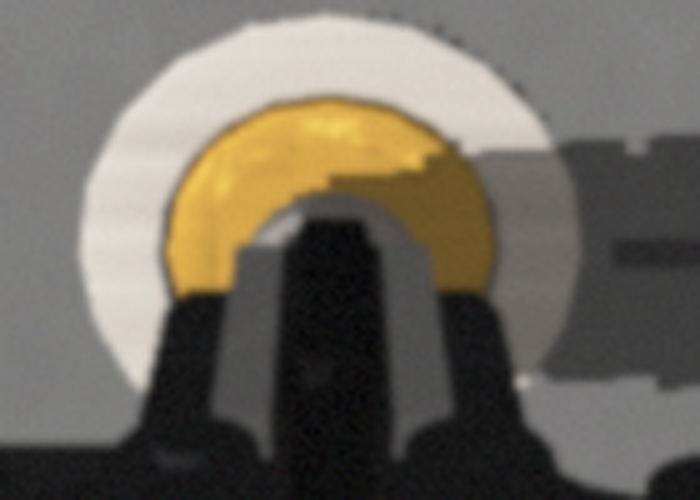

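>>> servo_tool:
  rows:
    - {"dx":0.003,"dy":0,"dz":0,"wx":0.3,"wy":0,"wz":0,"fingers":1}
    - {"dx":0.003,"dy":0,"dz":0,"wx":-0.6,"wy":0,"wz":0,"fingers":1}
    - {"dx":0.002,"dy":0,"dz":0,"wx":0.6,"wy":0,"wz":0,"fingers":1}
    - {"dx":0,"dy":0,"dz":0,"wx":-0.3,"wy":0,"wz":0,"fingers":1}
    - {"dx":0,"dy":0,"dz":0,"wx":0,"wy":0,"wz":0,"fingers":1}

```text
clock: 17.38
eef_pos: [532.0, -58.7, 105.1]
tool_rot: [-1.433, 1.569, 0.028]
force: [-2.3, 0.2, 17.5]
width: 7.2
```

```bash
python3 -c "
from h import *
st()
im=ctrl.get_image('side'); save('s14',im,(280,150,380,250),7)"; python3 look.py w14; python3 -c "
from h import *
st(); im=np.load('w14.npz')['im']; save('w14c',im,(250,190,390,290),5)"
```

```text
t 17.38 tcp [532.  -58.7 105.1] yaw(z-axis)deg 83.71 x [ 2.1e-03  1.0e-04 -1.0e+00] F [-2.3  0.2 17.5] T [0.14 0.57 0.01] w 7.2 q7 [ 0.18  0.65 -0.19  1.95  0.22  0.56  1.31]
t 17.43 tcp [531.9 -58.6 105. ] yaw(z-axis)deg 83.7 x [ 2.e-03  1.e-04 -1.e+00] F [-2.1 -0.  16.7] T [ 0.18  0.63 -0.04] w 7.4 q7 [ 0.18  0.65 -0.19  1.95  0.22  0.56  1.31]
t 17.48 tcp [532.  -58.7 105.1] yaw(z-axis)deg 83.7 x [ 0.0021  0.     -1.    ] F [-2.1  1.3 17.9] T [0.13 0.52 0.01] w 7.4 q7 [ 0.18  0.65 -0.19  1.95  0.22  0.56  1.31]
```

View pics/w14c.png

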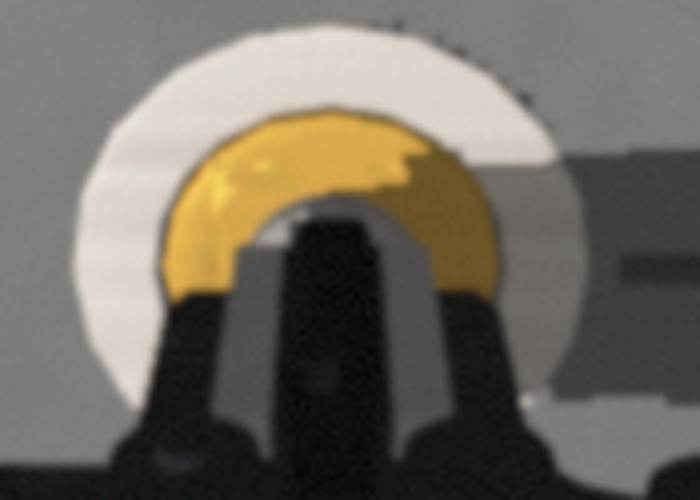

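View pics/s14.png

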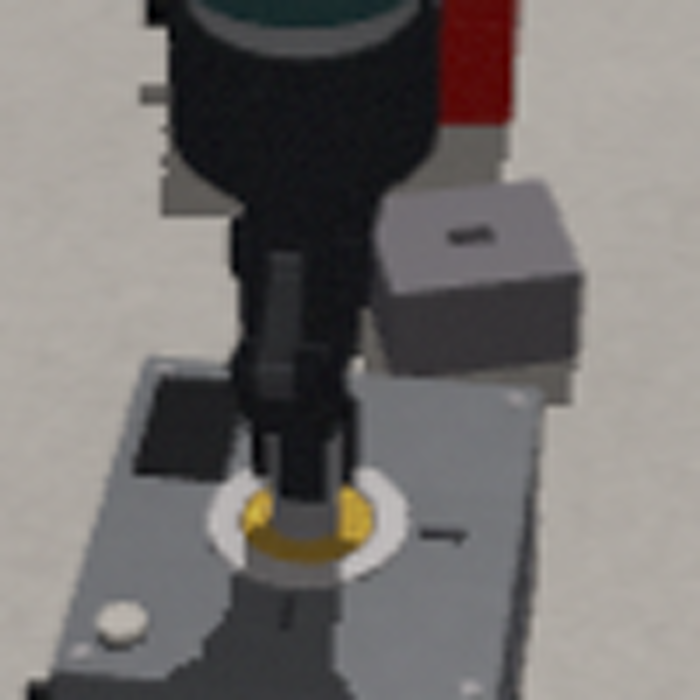

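At the expected home height with about 17 N of push. I'll push slightly harder with a wiggle to confirm it's seated.

>>> servo_tool:
  rows:
    - {"dx":0.001,"dy":0,"dz":0,"wx":0.4,"wy":0,"wz":0,"fingers":1}
    - {"dx":0,"dy":0,"dz":0,"wx":-0.8,"wy":0,"wz":0,"fingers":1}
    - {"dx":0,"dy":0,"dz":0,"wx":0.4,"wy":0,"wz":0,"fingers":1}
    - {"dx":0,"dy":0,"dz":0,"wx":0,"wy":0,"wz":0,"fingers":1}

```text
clock: 17.98
eef_pos: [532.0, -58.7, 105.0]
tool_rot: [-1.553, 1.568, -0.093]
force: [-4.0, 0.7, 23.2]
width: 7.3
```

```bash
python3 -c "
from h import *
st()"; python3 look.py w15; python3 -c "
from h import *
st(); im=np.load('w15.npz')['im']; save('w15c',im,(295,220,340,265),14)"
```

```text
t 17.98 tcp [532.  -58.7 105. ] yaw(z-axis)deg 83.68 x [ 2.4e-03 -2.0e-04 -1.0e+00] F [-4.   0.7 23.2] T [ 0.15  0.94 -0.03] w 7.3 q7 [ 0.18  0.65 -0.19  1.95  0.22  0.56  1.3 ]
t 17.98 tcp [532.  -58.7 105. ] yaw(z-axis)deg 83.68 x [ 2.4e-03 -2.0e-04 -1.0e+00] F [-4.   0.7 23.2] T [ 0.15  0.94 -0.03] w 7.3 q7 [ 0.18  0.65 -0.19  1.95  0.22  0.56  1.3 ]
t 18.02 tcp [532.  -58.7 105. ] yaw(z-axis)deg 83.69 x [ 2.4e-03 -2.0e-04 -1.0e+00] F [-4.3  1.2 23.6] T [0.23 0.92 0.04] w 7.0 q7 [ 0.18  0.65 -0.19  1.95  0.22  0.56  1.3 ]
```

View pics/w15c.png

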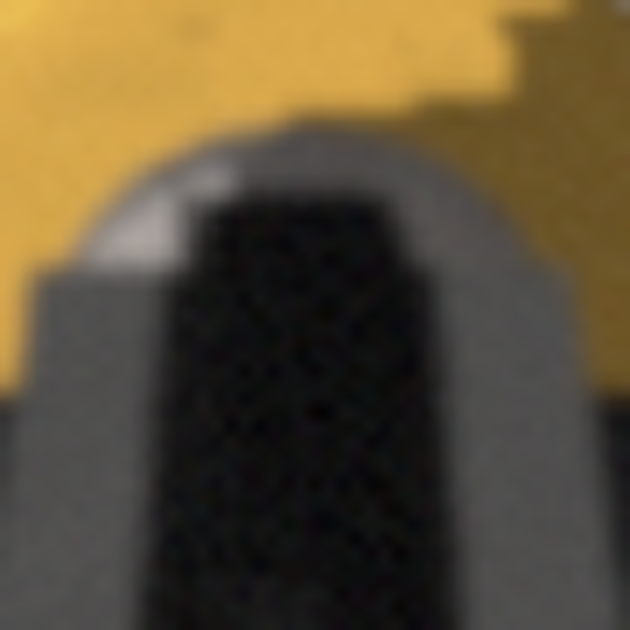

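Home is confirmed: z stayed at 105.0 while the push rose from 17 to 23 N, and the disc lies on the brass. I'll ease the push and turn clockwise.

>>> servo_tool:
  rows:
    - {"dx":-0.0015,"dy":0,"dz":0.00014,"wx":1,"wy":0,"wz":0,"fingers":1}
    - {"dx":0,"dy":0,"dz":0.00014,"wx":1,"wy":0,"wz":0,"fingers":1}
    - {"dx":0,"dy":0,"dz":0.00014,"wx":1,"wy":0,"wz":0,"fingers":1}
    - {"dx":0,"dy":0,"dz":0.00014,"wx":1,"wy":0,"wz":0,"fingers":1}
    - {"dx":0,"dy":0,"dz":0.00014,"wx":1,"wy":0,"wz":0,"fingers":1}

```text
clock: 18.65
eef_pos: [532.3, -58.4, 105.1]
tool_rot: [-0.927, 1.568, 0.007]
force: [-1.1, 0.2, 13.2]
width: 7.5
```

```bash
python3 -c "
from h import *
st()"
```

```text
t 18.65 tcp [532.3 -58.4 105.1] yaw(z-axis)deg 53.51 x [ 0.0023  0.     -1.    ] F [-1.1  0.2 13.2] T [0.06 0.3  0.04] w 7.5 q7 [ 0.09  0.65 -0.05  1.95  0.05  0.54  0.94]
```

>>> servo_tool:
  rows:
    - {"dx":0,"dy":0,"dz":0.00014,"wx":1,"wy":0,"wz":0,"fingers":1}
    - {"dx":0,"dy":0,"dz":0.00014,"wx":1,"wy":0,"wz":0,"fingers":1}
    - {"dx":0,"dy":0,"dz":0.00014,"wx":1,"wy":0,"wz":0,"fingers":1}
    - {"dx":0,"dy":0,"dz":0.00014,"wx":1,"wy":0,"wz":0,"fingers":1}
    - {"dx":0,"dy":0,"dz":0.00014,"wx":1,"wy":0,"wz":0,"fingers":1}

```text
clock: 19.27
eef_pos: [532.6, -58.2, 105.1]
tool_rot: [-0.359, 1.569, 0.051]
force: [-1.3, 0.8, 13.9]
width: 7.7
```

>>> servo_tool:
  rows:
    - {"dx":0,"dy":0,"dz":0.00014,"wx":1,"wy":0,"wz":0,"fingers":1}
    - {"dx":0,"dy":0,"dz":0.00014,"wx":1,"wy":0,"wz":0,"fingers":1}
    - {"dx":0,"dy":0,"dz":0.00014,"wx":1,"wy":0,"wz":0,"fingers":1}
    - {"dx":0,"dy":0,"dz":0.00014,"wx":1,"wy":0,"wz":0,"fingers":1}
    - {"dx":0,"dy":0,"dz":0.00014,"wx":1,"wy":0,"wz":0,"fingers":1}

```text
clock: 19.9
eef_pos: [532.9, -58.2, 105.1]
tool_rot: [0.204, 1.569, 0.091]
force: [-1.2, -0.3, 14.2]
width: 7.2
```

>>> servo_tool:
  rows:
    - {"dx":0,"dy":0,"dz":0,"wx":0,"wy":0,"wz":0,"fingers":1}
    - {"dx":0,"dy":0,"dz":0,"wx":0,"wy":0,"wz":0,"fingers":1}

```text
clock: 20.15
eef_pos: [532.9, -58.2, 105.1]
tool_rot: [0.163, 1.569, 0.053]
force: [-2.9, 0.3, 13.4]
width: 7.1
```

```bash
python3 -c "
from h import *
for k in range(4):
    st(); ctrl.get_image('side')
"; python3 look.py w16
python3 -c "
from h import *
im=ctrl.get_image('side'); save('s16',im,(280,150,380,250),7)
im=np.load('w16.npz')['im']; save('w16c',im,(250,190,390,290),5)"
```

```text
t 20.15 tcp [532.9 -58.2 105.1] yaw(z-axis)deg -6.31 x [ 1.8e-03  1.0e-04 -1.0e+00] F [-2.9  0.3 13.4] T [0.02 0.44 0.03] w 7.1 q7 [-0.1   0.66  0.24  1.96 -0.29  0.55  0.23]
t 20.2 tcp [533.  -58.2 105.1] yaw(z-axis)deg -6.31 x [ 1.8e-03  1.0e-04 -1.0e+00] F [-1.1  0.9 15.1] T [-0.02  0.41  0.03] w 7.5 q7 [-0.1   0.66  0.24  1.96 -0.29  0.55  0.23]
t 20.25 tcp [533.  -58.2 105.1] yaw(z-axis)deg -6.31 x [ 1.9e-03  2.0e-04 -1.0e+00] F [-1.2  1.  15.2] T [0.03 0.42 0.07] w 7.2 q7 [-0.1   0.66  0.24  1.96 -0.29  0.55  0.23]
t 20.3 tcp [533.  -58.2 105.1] yaw(z-axis)deg -6.3 x [ 1.9e-03  2.0e-04 -1.0e+00] F [-2.4  0.1 15. ] T [0.01 0.39 0.1 ] w 7.3 q7 [-0.1   0.66  0.24  1.96 -0.29  0.55  0.23]
t 20.35 tcp [532.9 -58.2 105.1] yaw(z-axis)deg -6.3 x [ 1.8e-03  2.0e-04 -1.0e+00] F [-0.9  0.4 14.9] T [0.05 0.45 0.03] w 7.2 q7 [-0.1   0.66  0.24  1.96 -0.29  0.55  0.23]
```

View pics/w16c.png

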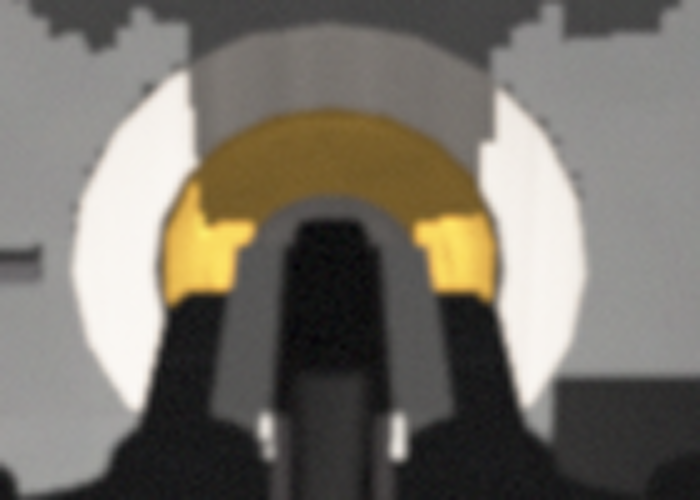

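View pics/s16.png

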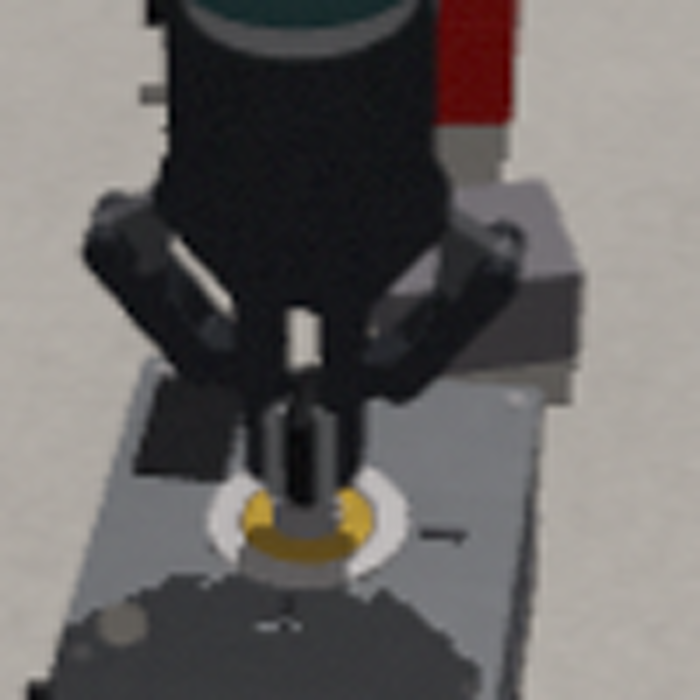

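The gripper has turned 90.0°, but blade play in the slot means the keyway may lag. I'll turn further and watch torque for the hard stop.

>>> servo_tool:
  rows:
    - {"dx":0,"dy":0,"dz":0,"wx":0.65,"wy":0,"wz":0,"fingers":1}
    - {"dx":0,"dy":0,"dz":0,"wx":0,"wy":0,"wz":0,"fingers":1}
    - {"dx":0,"dy":0,"dz":0,"wx":0,"wy":0,"wz":0,"fingers":1}

```text
clock: 20.82
eef_pos: [533.0, -58.2, 105.1]
tool_rot: [0.247, 1.569, 0.069]
force: [-1.5, -0.2, 14.7]
width: 7.3
```

```bash
cat > tq.py <<'E'
from h import *
T=[];Y=[]
for k in range(10):
    p,R,s=pose(); T.append(s['torque'][2]);Y.append(np.degrees(np.arctan2(R[1,2],R[0,2]))); ctrl.get_image('side')
print("Tz",np.mean(T),np.std(T)/3,"yaw",np.mean(Y)); st()
E
python3 tq.py
```

```text
Tz 0.07529472672006876 0.00814320276338639 yaw -10.207089593197637
t 21.32 tcp [533.  -58.2 105.1] yaw(z-axis)deg -10.21 x [ 1.9e-03  2.0e-04 -1.0e+00] F [-0.9  0.2 14.3] T [0.1  0.43 0.09] w 7.1 q7 [-0.12  0.66  0.26  1.96 -0.31  0.56  0.18]
```

>>> servo_tool:
  rows:
    - {"dx":0,"dy":0,"dz":0,"wx":0.5,"wy":0,"wz":0,"fingers":1}
    - {"dx":0,"dy":0,"dz":0,"wx":0,"wy":0,"wz":0,"fingers":1}
    - {"dx":0,"dy":0,"dz":0,"wx":0,"wy":0,"wz":0,"fingers":1}

```text
clock: 21.7
eef_pos: [533.0, -58.2, 105.1]
tool_rot: [0.309, 1.569, 0.078]
force: [-1.8, 0.5, 14.5]
width: 7.1
```

```bash
python3 tq.py
```

```text
Tz 0.08690826595599425 0.008132498991262909 yaw -13.207483018634402
t 22.2 tcp [533.  -58.2 105.1] yaw(z-axis)deg -13.21 x [ 2.e-03  2.e-04 -1.e+00] F [-0.9  0.7 14.6] T [-0.01  0.42  0.07] w 7.4 q7 [-0.13  0.67  0.28  1.96 -0.33  0.56  0.14]
```

>>> servo_tool:
  rows:
    - {"dx":0,"dy":0,"dz":0,"wx":0.5,"wy":0,"wz":0,"fingers":1}
    - {"dx":0,"dy":0,"dz":0,"wx":0,"wy":0,"wz":0,"fingers":1}
    - {"dx":0,"dy":0,"dz":0,"wx":0,"wy":0,"wz":0,"fingers":1}

```text
clock: 22.58
eef_pos: [533.1, -58.2, 105.1]
tool_rot: [0.362, 1.569, 0.079]
force: [-0.8, 0.5, 14.6]
width: 7.2
```

```bash
python3 tq.py; python3 look.py w17; python3 -c "
from h import *
im=np.load('w17.npz')['im']; save('w17c',im,(250,190,390,290),5)"
```

```text
Tz 0.07482941388090507 0.010534554669829195 yaw -16.208102954225712
t 23.07 tcp [533.1 -58.2 105.1] yaw(z-axis)deg -16.21 x [ 2.1e-03  2.0e-04 -1.0e+00] F [-1.4 -0.1 15.4] T [0.02 0.37 0.08] w 6.9 q7 [-0.13  0.67  0.29  1.96 -0.34  0.56  0.11]
t 23.07 tcp [533.1 -58.2 105.1] yaw(z-axis)deg -16.21 x [ 2.1e-03  2.0e-04 -1.0e+00] F [-1.4 -0.1 15.4] T [0.02 0.37 0.08] w 6.9 q7 [-0.13  0.67  0.29  1.96 -0.34  0.56  0.11]
```

View pics/w17c.png

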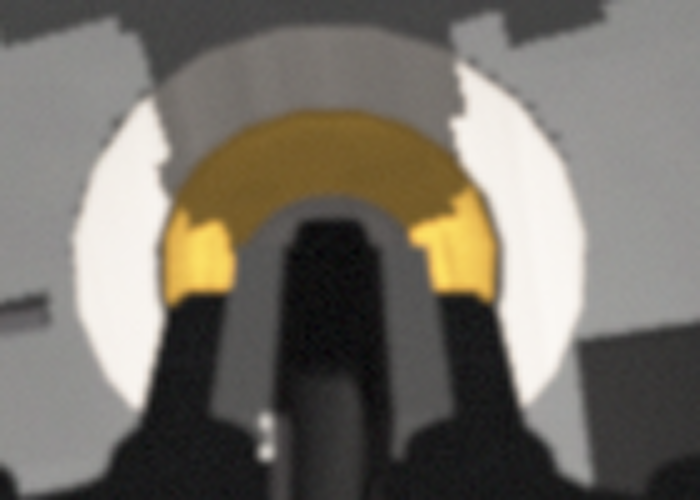

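By geometry the 14x6 blade in the 16x8 slot has 8.6° of play, which puts the keyway at about 91° now. I'll probe for the hard stop, expected near 103°, to verify that.

>>> servo_tool:
  rows:
    - {"dx":0,"dy":0,"dz":0,"wx":0.6,"wy":0,"wz":0,"fingers":1}
    - {"dx":0,"dy":0,"dz":0,"wx":0,"wy":0,"wz":0,"fingers":1}
    - {"dx":0,"dy":0,"dz":0,"wx":0,"wy":0,"wz":0,"fingers":1}

```text
clock: 23.5
eef_pos: [533.1, -58.2, 105.1]
tool_rot: [0.39, 1.569, 0.045]
force: [-0.5, -0.1, 14.0]
width: 7.4
```

```bash
python3 tq.py
```

```text
Tz 0.08892484159405646 0.01264915588120516 yaw -19.807350253298736
t 24.0 tcp [533.1 -58.3 105.1] yaw(z-axis)deg -19.81 x [ 2.1e-03  2.0e-04 -1.0e+00] F [-1.1  0.9 14.4] T [-0.    0.4   0.08] w 7.2 q7 [-0.15  0.67  0.31  1.96 -0.36  0.57  0.06]
```

>>> servo_tool:
  rows:
    - {"dx":0,"dy":0,"dz":0,"wx":0.35,"wy":0,"wz":0,"fingers":1}
    - {"dx":0,"dy":0,"dz":0,"wx":0,"wy":0,"wz":0,"fingers":1}
    - {"dx":0,"dy":0,"dz":0,"wx":0,"wy":0,"wz":0,"fingers":1}

```text
clock: 24.38
eef_pos: [533.1, -58.3, 105.1]
tool_rot: [0.435, 1.569, 0.053]
force: [-2.2, 0.1, 15.2]
width: 7.4
```

```bash
python3 tq.py
```

```text
Tz 0.09504317328894787 0.00924775136362343 yaw -21.89872340650569
t 24.88 tcp [533.1 -58.2 105.1] yaw(z-axis)deg -21.9 x [ 2.2e-03  1.0e-04 -1.0e+00] F [-1.2  0.4 15.5] T [0.01 0.34 0.09] w 6.9 q7 [-0.15  0.67  0.32  1.96 -0.37  0.57  0.04]
```

>>> servo_tool:
  rows:
    - {"dx":0,"dy":0,"dz":0,"wx":0.4,"wy":0,"wz":0,"fingers":1}
    - {"dx":0,"dy":0,"dz":0,"wx":0,"wy":0,"wz":0,"fingers":1}
    - {"dx":0,"dy":0,"dz":0,"wx":0,"wy":0,"wz":0,"fingers":1}

```text
clock: 25.25
eef_pos: [533.1, -58.2, 105.1]
tool_rot: [0.453, 1.569, 0.03]
force: [-1.1, 0.7, 14.2]
width: 7.0
```

```bash
python3 tq.py; python3 look.py w18; python3 -c "
from h import *
im=np.load('w18.npz')['im']; save('w18c',im,(290,215,345,300),9)"
```

```text
Tz 0.24217535032604548 0.009702411020684294 yaw -24.26368884148472
t 25.75 tcp [533.1 -58.2 105.1] yaw(z-axis)deg -24.27 x [ 2.2e-03  1.0e-04 -1.0e+00] F [-0.8 -0.2 15. ] T [0.06 0.35 0.29] w 7.1 q7 [-0.16  0.67  0.33  1.96 -0.39  0.57  0.01]
t 25.75 tcp [533.1 -58.2 105.1] yaw(z-axis)deg -24.27 x [ 2.2e-03  1.0e-04 -1.0e+00] F [-0.8 -0.2 15. ] T [0.06 0.35 0.29] w 7.1 q7 [-0.16  0.67  0.33  1.96 -0.39  0.57  0.01]
```

View pics/w18c.png

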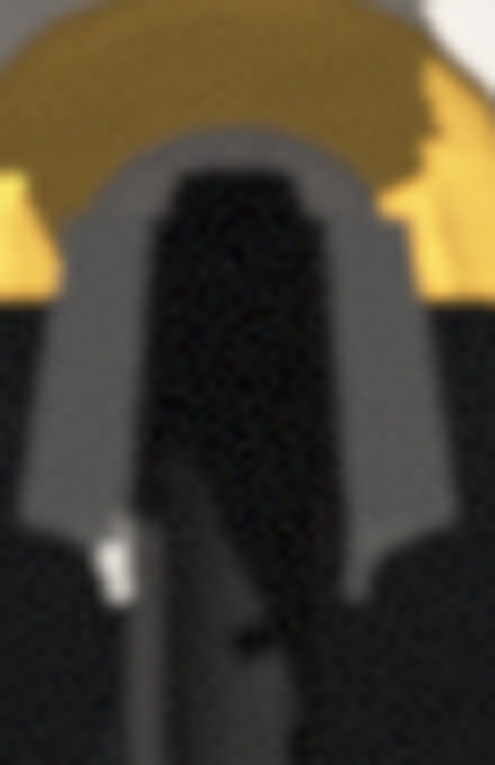

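The hard stop shows at a gripper turn of about 106–107° (torque 0.095 → 0.24 N m), so the keyway reached 1.65. Backing off about 3.7° puts it near 1.6 (91–93°).

>>> servo_tool:
  rows:
    - {"dx":0,"dy":0,"dz":0,"wx":-0.6,"wy":0,"wz":0,"fingers":1}
    - {"dx":0,"dy":0,"dz":0,"wx":0,"wy":0,"wz":0,"fingers":1}
    - {"dx":0,"dy":0,"dz":0,"wx":0,"wy":0,"wz":0,"fingers":1}
    - {"dx":0,"dy":0,"dz":0,"wx":0,"wy":0,"wz":0,"fingers":1}

```text
clock: 26.3
eef_pos: [533.1, -58.2, 105.1]
tool_rot: [0.477, 1.569, 0.116]
force: [-1.0, 0.6, 14.2]
width: 7.2
```

```bash
python3 tq.py; python3 -c "
from h import *
im=ctrl.get_image('scene'); save('sc_end',im)
im=ctrl.get_image('side'); save('s_end',im)"
```

```text
Tz 0.12137593171052038 0.012401728314803814 yaw -20.694789613103598
t 26.8 tcp [533.1 -58.2 105.1] yaw(z-axis)deg -20.69 x [ 2.1e-03  2.0e-04 -1.0e+00] F [-1.2  0.1 13.6] T [0.05 0.38 0.11] w 7.2 q7 [-0.15  0.67  0.31  1.96 -0.37  0.57  0.05]
```

View pics/s_end.png

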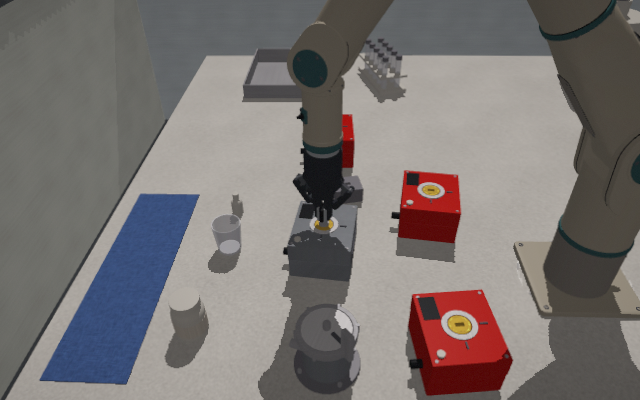

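View pics/sc_end.png

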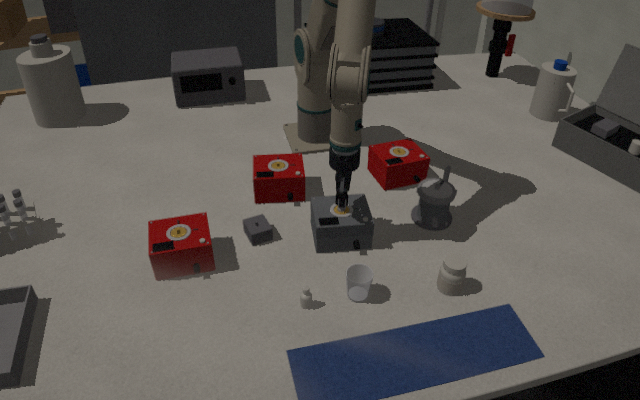

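The key is home and turned, the spring torque (about 0.12 N m) is being held, and the jar, beaker and vial are where they started. Handing in.

```bash
python3 -c "
from cell import ctrl
print(ctrl.finish_job())"
```

```text
the job is handed in; nothing more can be done
None
```

I turned the collar to its locked mark. I then pushed the key fully home in the grey pump box and turned it clockwise, and handed the job in still holding it turned. The simulated clock read about 27 s at hand-in, and no verdict was reported.

- **Collar:** I turned it about 55° clockwise by its ear. In the pictures afterwards the ear stands at about 128.5° and the rib at about 129°, good to roughly 1.5–2°. Individual rib readings ranged from 125° to 133°.
- **Key home:** the height stayed at 105 mm while the push rose from 17 to 23 N, and the wrist picture shows the shoulder disc on the brass face.
- **Key turned:** the blade has play in the slot, so I used the hard stop as the reference. Torque jumped from 0.095 to 0.24 N m at about 106–107° of gripper turn, and I then backed off to about 104°. That puts the keyway at about 1.6 rad, inferred because the slot itself is hidden. A torque of about 0.12 N m against the spring was still held at the last reading.
- **Bystanders:** in the last side and scene pictures the jar, beaker, vial and red boxes show no visible change from the start.

An early wrist-camera fix of the filter axis disagreed with the others by about 10 mm because the arm was still settling. I repeated it before using it.

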